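# Take the tested amplifier module off its rail and stand it in the carrier

## Task

Take the green-capped amplifier module off the test rail: swing its lower end (where the pull lug is) well out and up, at least 15 degrees, while its hook still sits on the rail, and only then lift the hook off. Stand it upright on the black rubber mat and let go, then take it again by its upper end and stand it upright, fully down, in the pocket of the green-edged carrier. Do not let it topple, and leave the yellow-capped and the red-capped module where they are.

Things in the scene. Friction and masses are not known exactly. Their poses are not given: they have to be found in the camera images.
- passed: Green-capped amplifier module to be moved: dark-grey box 45 mm deep (x), 50 mm wide (y), 90 mm tall (z), 0.28 to 0.56 kg; top 8 mm green. Origin at the centre of its underside, +x to its back, +z up. Its side (y) faces are flat over the full height. It hangs upright, front to the robot, underside 70 mm above the table, by a steel hook 30 mm wide on its back.
- passed_lug (a point): Grip point in the green module's pull lug, a black block with a green end that sticks out 36 mm from its front face at mid width: 24 mm wide (y), 18 mm high. The point is 42.5 mm in front of the centre axis (-x), 43 mm above the underside. It is the handle for swinging the lower end out.
- passed_hook (a point): Middle of the underside of the green module's hook arm, which sits on the rail: 28 mm behind its centre axis (+x), 80 mm above its underside. The arm is 6 mm thick and runs 17 mm back from the back face, ending in a 6 mm thick lip that turns down 8 mm; 11 mm between back face and lip.
- passed_lip (a point): Lower front edge of that lip: 33.5 mm behind the module's centre axis, 72 mm above its underside. As hung, the lip touches the rail's rear face. It swings freely past 30 degrees about this edge (hook moving back some 3 mm; 4 mm more is free and eases the lip off the rail), best with the module raised 1 mm; the hook then has to rise 8 mm, plus a little, to come off.
- passed_toe (a point): Rear end of the module's toe, a rigid steel tab 5 mm long, 30 mm wide, 5 mm thick on its back, 27.5 mm behind its centre axis, 33 to 38 mm above its underside. As hung it lies 1.5 mm under the rack's lower bar, so the module cannot be lifted straight up; swinging the lower end out by about 10 degrees clears it.
- passed_foot (a point): Centre of that module's underside (same as its origin).
- passed_top (a point): Centre of that module's top face, 90 mm above its underside.
- waiting: Yellow-capped module of the same make, hung on the same rail 120 mm beside the green one (either side). Leave it hanging.
- failed: Red-capped module of the same make, standing in the pocket of the red-edged carrier. Leave it there.
- rack: Fixed test rack: two blue posts (20 mm square, 280 mm apart along its y, 175 mm tall) on feet, joined by two horizontal bars along its y. Origin on the table under the upper rail; -x is its front, where the modules hang and the robot stands. Hung modules are centred at x = -31.5 mm, y = +60 or -60 mm; free space below, in front and above.
- rail_top (a point): Middle of the top edge of the rack's upper steel rail, 150 mm above the table; the rail is 4 mm thick (rack x from -2 to +2 mm), 20 mm high, 300 mm long.
- lower_bar (a point): Middle of the lower front edge of the rack's aluminium lower bar, 109.5 mm above the table at rack x = -9 mm; the bar is 8 mm thick, 14 mm high. The modules' backs rest on its front face.
- mat: Fixed black rubber mat lying on the table, 140 mm (x) by 130 mm (y), 4 mm thick; origin at the centre of its underside. The module is to be stood on it, wholly within its edges.
- green_carrier: Fixed black block 110 x 110 mm, 37 mm tall, edged in green, with one open rectangular pocket in the middle of its top: 50 mm along its x, 55 mm along its y, 28 mm deep, its mouth bevelled 3 mm. Origin at the centre of its underside. The module goes in with its 45 mm depth along the block's x, hook either way; hook, toe and lug stay above the block.
- green_carrier_floor (a point): Centre of the green carrier's pocket floor, 9 mm above the table.
- red_carrier: The same block edged in red, occupied by the red-capped module; not to be used. The two carriers may change places.
There are look-alikes about, which are no part of the job. Several things have the shape of the mat; the one meant has the colours described above.

How it is judged:
By the outcome, as a careful person would: the job done as asked, in the order asked, and still so for the second after the job is handed in, with the robot touching nothing.
It also fails if it takes over 54 s, if anything falls off the work surface, if the arm or the gripper's body presses on something with over 40 N, if the wrist force passes 120 N, or if a joint passes its speed limit or range.

## Robot

A 6-joint arm with a two-finger parallel gripper is mounted at the origin on the work surface. World frame = base frame: x ahead of the robot, y to its left, z up, the work surface at z = 0. Lengths are in m, angles in rad, forces in N, time in s.
With the tool pointing down it reaches from about 0.35 to 0.725 m from the base axis. Payload 6 kg.
Tool frame: the origin (TCP) lies at the centre of the arm's flange, where the gripper is bolted on; the fingertips stand 173 mm ahead of it and the grasp point (between the pads) lies manip.grasp_offset ahead of it (manip.grasp_offset is the distance from the TCP to the grasp point, in m); z points along the fingers, y is the direction in which the jaws open and shut (so a half turn about z gives the same grasp; the last joint's range is limited). The gripper opens to 85 mm and grips with 20 to 120 N. Pads are 22 mm wide; open, the fingers measure 114 mm over their backs; the gripper's body (76 mm by 85 mm) begins 54 mm behind the grasp point. The pads swing forward as they close: fully open they stand 13 mm farther back than shut.
Start: joints at [-0.823, 0.04, 0.085, 0, -1.615, -0.334], TCP at [0.241, -0.549, 0.405] pointing down, gripper open.
Joint ranges: [-2.56, 2.56], [-1.29, 2.01], [-1.08, 1.49], [-3.29, 1.98], [-2.81, -0.18], [-2.99, 2.99]. Speed limits (rad/s): [2.57, 2.57, 3.01, 3.14, 3.14, 3.14].

## Interface

Orientations are given as a rotation vector (axis times angle).
In Python, from cell import monitor, eyes, job, manip gives the robot as it stands. The module is installed in compiled form; this text tells all that it offers.
- The arm moves only by the tool carry_out, never from a script. Its argument "plan" is a list of rows, each a list of 7 numbers: the shift along the tool's x, y, z in cm, then the turn, a rotation vector about the tool's x, y, z in rad, then the closure, from 0 (fully open) to 1 (shut). In form: [[x, y, z, ax, ay, az, gripper], ...]. A call has exactly 5 rows; each row is the pose to reach, as a shift and turn from the pose measured when the call began, along the tool's axes at that moment; what a row does not reach only later rows make up. A row lasts 1/10 s, in which the tool goes at most 50 mm and 8.59 degrees, less where a joint would pass 70% of its speed; a pose out of reach is approached as far as the arm can. A call with a gripper value outside its range is refused whole. The fingers move at their own pace and stop on an object; "force" is the grip in N (left out, the last holds). Time passes only in rows, so rows that repeat a pose let the fingers close, or fill a call up. It gives the time, the measured TCP pose, the force and the opening at its end, in the units of the state.
- monitor.sense(): the state, without advancing time (a new reading comes with each control period).
- eyes.snapshot(name): name is "side" or "top"; returns a dict with "color" (384x512x3 uint8, blue, green, red), "depth" (384x512 float32, m along the optical axis (not along the pixel's ray), 0 where there is no reading), "vfov" (degrees; the focal length in pixels is half the picture's height over the tangent of half this angle, whatever the lens; pixels are square), "cx", "cy" (the principal point, pixels), "k1" (the pictures are not rectified: a ray, as slopes to the right and down, at radius r is drawn at 1 + k1 r^2 times it, then the intrinsics apply), "R" (3x3) and "t" (3): a world point X has camera coordinates R X + t. Camera axes: x right, y down, z forward; pixel columns grow to the right and rows downward; lengths in m; the calibration is good to about 2 mm. A picture is of the moment at which its call begins.
- job.sign_off(): hands the job in, once; it reports no verdict.
The state is a dict: "clock": time; "joint_positions": joint angles; "dq": joint speeds; "joint_efforts": joint torques, N m; "tool_pos": TCP position; "ee_rot": TCP orientation; "wrist_force": force on the tool from outside, world axes, zero at the start; "ft_torque": the same for the moment, N m; "width": finger opening in m.
Only numpy, scipy, OpenCV 4.12 (cv2) and the standard library are available. Lean on these libraries where they do the work, as an engineer would, in place of code of your own. Each camera call takes 0.05 s, during which the arm holds its last target.

## Working session

There is one attempt and no reset: what is moved stays moved. The work goes in short steps, Python scripts to look and compute and a tool call to move; the robot and the scene stay as the last step left them, time stands still between calls to the robot, and variables do not carry over. Pictures are saved under pics/ and viewed, and the job is handed in when it is done.

Besides the shell and the picture viewer there is one more tool, called by a JSON object that holds its "method" and its "body", one argument or row to a line. carry_out: Moves the arm, as the interface text tells. Its arguments: {"type":"object","properties":{"plan":{"type":"array","items":{"type":"array","items":{"type":"number"}}},"force":{"type":"number"}},"required":["plan"]}

```bash
mkdir -p pics; ls
cat > h.py <<'E'
import numpy as np, cv2, pickle
from scipy.spatial.transform import Rotation as Ro
from cell import monitor, eyes, job, manip
def snap(n,fn=None):
    s=eyes.snapshot(n)
    if fn: cv2.imwrite('pics/'+fn,s['color'])
    return s
def f(s): return s['color'].shape[0]/2/np.tan(np.radians(s['vfov'])/2)
def undist(s,uv):
    uv=np.atleast_2d(np.array(uv,float)); d=(uv-[s['cx'],s['cy']])/f(s); p=d.copy()
    for _ in range(30): p=d/(1+s['k1']*(p**2).sum(1,keepdims=True))
    return p
def ray(s,uv):
    p=undist(s,uv); d=np.c_[p,np.ones(len(p))]@s['R']; return -s['R'].T@s['t'],d
def onplane(s,uv,z):
    o,d=ray(s,uv); return o+d*((z-o[2])/d[:,2:3])
def pts(s,uv):
    uv=np.atleast_2d(uv).astype(int); z=s['depth'][uv[:,1],uv[:,0]]
    p=undist(s,uv); X=np.c_[p*z[:,None],z]; return (X-s['t'])@s['R']
def proj(s,X):
    c=np.atleast_2d(X)@s['R'].T+s['t']; p=c[:,:2]/c[:,2:]; p=p*(1+s['k1']*(p**2).sum(1,keepdims=True))
    return p*f(s)+[s['cx'],s['cy']]
E
python3 - <<'E'
from h import *
for n in('side','top'):
    s=snap(n,n+'0.png'); pickle.dump(s,open(n+'0.pkl','wb')); print(n,s['vfov'],s['k1'],s['cx'],s['cy'],-s['R'].T@s['t'],s['R'][2])
print(monitor.sense(),manip.grasp_offset,[x for x in dir(manip) if x[0]!='_'])
E
```

```text
pics
side 53.35827838796019 -0.12368875183029336 254.2545345918387 186.81459450322632 [0.33927618 0.8694512  0.87694609] [ 0.09461182 -0.70754465 -0.70030649]
top 45.77880783894241 -0.18368419800061822 257.64007428044994 190.6910707436086 [0.24430236 0.07772075 1.33466892] [ 0.17963799 -0.00695637 -0.98370819]
{'clock': 0.1, 'joint_positions': array([-8.23310690e-01,  4.07610858e-02,  8.39126102e-02, -3.94180845e-04,
       -1.61548993e+00, -3.33695677e-01]), 'dq': array([ 0.00016716, -0.00231246,  0.00219208,  0.00028547, -0.00063407,
        0.00197721]), 'joint_efforts': array([-5.94076511e-03, -3.69347298e+01,  3.48281300e+01,  6.95179403e+00,
       -4.54692839e-03,  8.24814606e-06]), 'tool_pos': array([ 0.24132633, -0.54931194,  0.40377704]), 'ee_rot': array([ 6.45285291e-01, -3.07414066e+00, -2.39489049e-03]), 'wrist_force': array([ 0.1722248 , -0.34288479,  0.19518233]), 'ft_torque': array([-0.05429269,  0.02565193,  0.02818882]), 'width': 0.08527065707810767} 0.1547 ['PlanningError', 'grasp_offset']
```

View pics/side0.png

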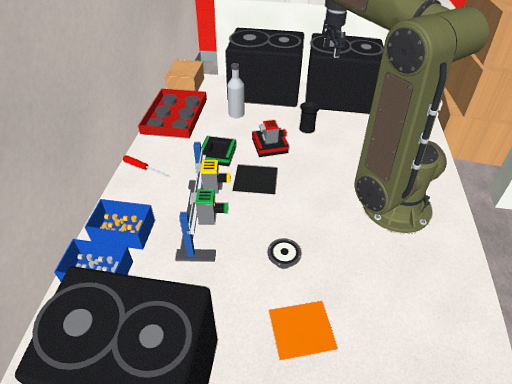

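View pics/top0.png

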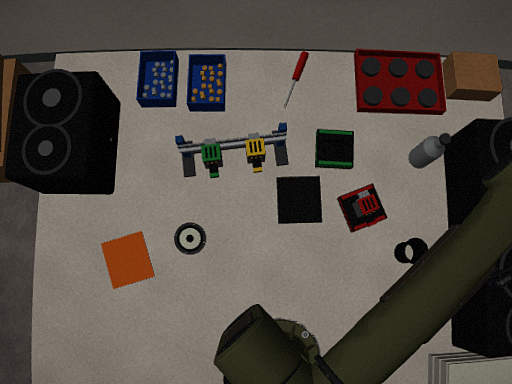

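The top view shows the green-capped module on the rack at (211,153), and the yellow-capped one at (256,148). The black mat is at (299,200), the green-edged carrier at (334,148) and the red one, occupied, at (362,207). There are two mat-shaped things, black at (299,200) and orange at (128,259). The black one fits. The round thing at (190,238) is a different shape.

Run:
```python
import cv2
t=cv2.imread('pics/top0.png');s=cv2.imread('pics/side0.png')
cv2.imwrite('pics/ct.png',cv2.resize(t[110:240,165:395],None,fx=3.45,fy=3.45,interpolation=cv2.INTER_CUBIC))
cv2.imwrite('pics/cs.png',cv2.resize(s[115:270,150:300],None,fx=3.8,fy=3.8,interpolation=cv2.INTER_CUBIC))
```

```text
(no output)
```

View pics/ct.png

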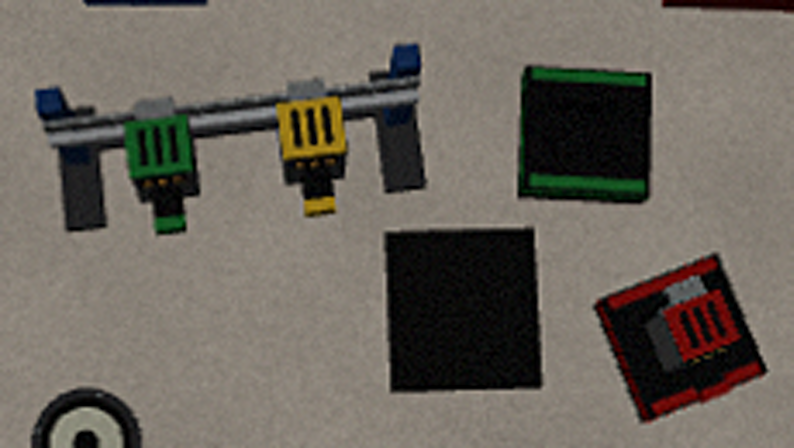

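View pics/cs.png

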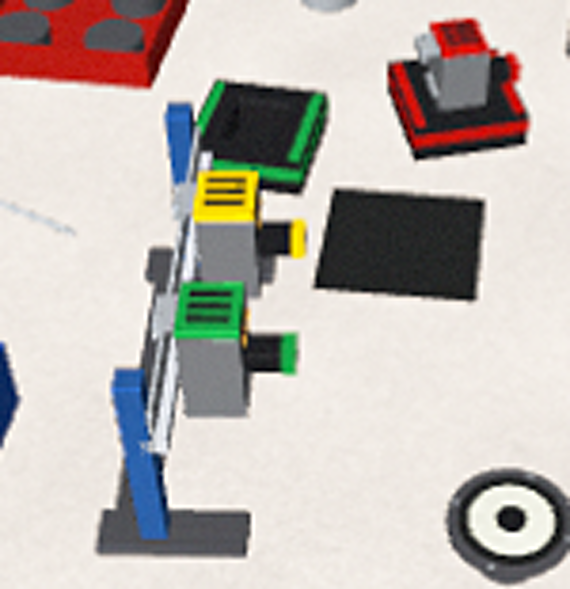

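```bash
cat > m.py <<'E'
from h import *
t=pickle.load(open('top0.pkl','rb'));s=pickle.load(open('side0.pkl','rb'))
def masks(im):
    h=cv2.cvtColor(im,cv2.COLOR_BGR2HSV);H,S,V=cv2.split(h)
    return dict(green=((H>45)&(H<80)&(S>120)&(V>50)),yellow=((H>20)&(H<35)&(S>150)&(V>120)),black=(V<70)&(S<120))
for n,c in(('top',t),('side',s)):
    for k,m in masks(c['color']).items():
        nn,l,st,ce=cv2.connectedComponentsWithStats(m.astype('uint8'))
        for i in range(1,nn):
            if st[i,4]>=8 and st[i,4]<4000 and 130<ce[i,0]<400 and 100<ce[i,1]<280:
                v,u=np.where(l==i); P=pts(c,np.c_[u,v]); P=P[c['depth'][v,u]>0]
                print(n,k,st[i],ce[i].round(1),'med',np.median(P,0).round(4),'z',np.percentile(P[:,2],[5,95]).round(3), cv2.minAreaRect(np.c_[u,v].astype('float32')))
E
python3 m.py
```

```text
top green [319 130  33   5  97] [335.4 131.9] med [ 0.6624 -0.1651  0.0388] z [0.035 0.042] ((335.02032470703125, 131.7157440185547), (32.20366668701172, 3.1348702907562256), 4.085616588592529)
top green [201 143  20  19 213] [210.3 151.9] med [0.5628 0.1963 0.1609] z [0.158 0.164] ((210.1769561767578, 151.91539001464844), (16.248550415039062, 18.23310661315918), 82.87498474121094)
top green [319 160  33   6 105] [335.4 162.6] med [ 0.5671 -0.1604  0.039 ] z [0.035 0.043] ((334.99420166015625, 162.59339904785156), (32.249576568603516, 3.1812925338745117), 3.5763344764709473)
top green [210 173   9   4  29] [213.4 174.3] med [0.5109 0.1915 0.1229] z [0.119 0.127] ((214.0, 174.5), (8.0, 3.0), 0.0)
top yellow [245 138  20  18 191] [254.7 146.4] med [0.5775 0.0776 0.161 ] z [0.157 0.165] ((254.7230987548828, 146.2846221923828), (15.628376007080078, 18.233104705810547), 82.87498474121094)
top yellow [253 167   9   4  28] [257.1 168.7] med [0.5263 0.0714 0.1223] z [0.119 0.125] ((257.0, 168.5), (3.0, 8.0), 90.0)
top black [203 111  14   1  14] [209.5 111. ] med [0.7375 0.2213 0.0015] z [-0
[... 5911 characters left out ...]
.0, 8.0), 90.0)
side black [356 176  29  35 661] [370.2 193.6] med [0.1255 0.1223 0.1568] z [0.114 0.196] ((370.5000305175781, 193.50003051757812), (36.769554138183594, 24.041629791259766), 45.0)
side black [200 195  10   1  10] [204.5 195. ] med [0.5606 0.1963 0.1609] z [0.158 0.163] ((204.5, 195.0), (9.0, 0.0), 180.0)
side black [213 203  11  16  89] [217.8 208.5] med [0.5265 0.2008 0.1205] z [0.107 0.125] ((218.0, 210.5), (15.0, 10.0), 90.0)
side black [270 240  29  24 172] [284.1 251.7] med [0.3382 0.2617 0.0456] z [0.043 0.048] ((284.0, 251.5), (23.0, 28.0), 90.0)
side black [281 249   7   6  34] [284.  251.3] med [0.3386 0.2611 0.0477] z [0.046 0.051] ((284.0, 251.5), (5.0, 6.0), 90.0)
```

```bash
cat > m2.py <<'E'
from h import *
from m import masks
t=pickle.load(open('top0.pkl','rb'));s=pickle.load(open('side0.pkl','rb'))
up=6
for n,c,roi in(('top',t,(190,135,80,45)),('side',s,(190,153,45,65))):
    x0,y0,w,h=roi; im=cv2.resize(c['color'][y0:y0+h,x0:x0+w],None,fx=up,fy=up,interpolation=cv2.INTER_CUBIC)
    for k,m in masks(im).items():
        if k=='black':continue
        m=cv2.morphologyEx(m.astype('uint8'),cv2.MORPH_CLOSE,np.ones((5*up//2,)*2))
        nn,l,st,ce=cv2.connectedComponentsWithStats(m)
        for i in range(1,nn):
            if st[i,4]<400: continue
            cn=cv2.findContours((l==i).astype('uint8'),0,1)[0][0][:,0]
            uv=(cn+.5)/up-.5+[x0,y0]
            r=cv2.minAreaRect(uv.astype('float32'))
            for z in (.16,.113):
                P=onplane(c,uv,z)[:,:2].astype('float32'); q=cv2.minAreaRect(P*1000)
                print(n,k,z,'rectpx',np.round(r[0],1),np.round(r[1],1),'world',np.round(q[0],1),np.round(q[1],1),round(q[2],1))
E
python3 m2.py | grep -v ' \[[0-9]* '
python3 - <<'E'
from h import *
t=pickle.load(open('top0.pkl','rb'));s=pickle.load(open('side0.pkl','rb'))
# mat and carrier quads
for n,c,roi in(('top',t,[(270,170,330,230,.004,'mat'),(310,122,362,175,.037,'car')]),('side',s,[(228,160,282,198,.004,'mat')])):
    for a,b,d,e,z,nm in roi:
        im=cv2.resize(c['color'][b:e,a:d],None,fx=6,fy=6,interpolation=cv2.INTER_CUBIC).astype(int)
        m=((im.max(2)<75)|((im[:,:,1]-im[:,:,2]>40))).astype('uint8')
        nn,l,st,_=cv2.connectedComponentsWithStats(m); i=1+np.argmax(st[1:,4])
        cn=cv2.findContours((l==i).astype('uint8'),0,1)[0][0][:,0]
        uv=(cn+.5)/6-.5+[a,b]; P=onplane(c,uv,z)[:,:2]*1000
        print(n,nm,cv2.minAreaRect(P.astype('float32')))
E
```

```text
top green 0.16 rectpx [210.2 151.9] [16.6 18.8] world [563.2 197.2] [46.1 50.3] 7.5
top green 0.113 rectpx [210.2 151.9] [16.6 18.8] world [575.9 202. ] [47.9 52.3] 7.5
top green 0.113 rectpx [213.9 174.1] [3.7 8.5] world [512.5 189.8] [10.3 23.5] 7.4
top yellow 0.16 rectpx [254.8 146.4] [16.  18.6] world [579.3  77.9] [44.5 49.8] 7.6
top yellow 0.113 rectpx [254.8 146.4] [16.  18.6] world [592.7  77.9] [46.3 51.8] 7.6
side green 0.16 rectpx [219.  157.8] [10.3 26.8] world [556.8  36.2] [74.8 47.8] 0.5
side green 0.113 rectpx [219.  157.8] [10.3 26.8] world [571.1 -18.4] [79.7 50.9] 0.5
side green 0.16 rectpx [204.5 196.3] [18.3 15.3] world [559.2 198.6] [46.  55.4] 8.4
side green 0.113 rectpx [204.5 196.3] [18.3 15.3] world [573.6 154.6] [49. 59.] 8.4
side green 0.16 rectpx [225.1 207.7] [10.2  4.3] world [498.8 230.9] [11.1 35.1] 11.0
side green 0.113 rectpx [225.1 207.7] [10.2  4.3] world [509.2 189. ] [11.8 37.4] 11.0
side yellow 0.16 rectpx [209.  166.3] [17.  13.6] world [575.1  81. ] [46.6 58. ] 8.6
side yellow 0.113 rectpx [209.  166.3] [17.  13.6] world [590.6  29.3] [49.7 61.7] 8.6
top mat ((462.8714599609375, -54.213600158691406), (141.6546173095703, 131.4573974609375), 2.098877191543579)
top car ((610.8092651367188, -158.3811798095703), (115.51710510253906, 120.06029510498047), 87.26295471191406)
side mat ((459.73004150390625, -52.28315734863281), (136.71507263183594, 126.98379516601562), 2.1074023246765137)
```

```bash
cat > p.py <<'E'
from h import *
YAW=np.radians(7.6)
MOD=np.array([.5612,.197,.070]); G=manip.grasp_offset
def Rz(a): return Ro.from_euler('z',a).as_matrix()
def tool(yaw,tilt=0):  # fingers tilt forward by tilt(rad); jaws along y of yaw
    c,s=np.cos(tilt),np.sin(tilt)
    z=np.array([s,0,-c]);y=np.array([0,1.,0]);x=np.cross(y,z)
    return Rz(yaw)@np.c_[x,y,z]
def cur():
    q=monitor.sense(); return q['tool_pos'],Ro.from_rotvec(q['ee_rot']).as_matrix(),q
def grasp(): p,R,q=cur(); return p+R[:,2]*G
def plan(gp,R1,g,ms=.045,ma=.14,n=5,pr=True):
    """interpolate grasp point from the current to gp, 5 rows"""
    p,R,q=cur(); g0=p+R[:,2]*G
    dv=Ro.from_matrix(R.T@R1).as_rotvec()
    k=max(np.linalg.norm(gp-G*R1[:,2]-p)/ms,np.linalg.norm(dv)/ma,1e-9); k=max(k,n)
    rows=[]
    for i in range(1,6):
        a=min(1,i/k); Ra=R@Ro.from_rotvec(a*dv).as_matrix(); pa=g0+a*(gp-g0)-G*Ra[:,2]
        rows.append(list(np.round(R.T@(pa-p)*100,2))+list(np.round(a*dv,3))+[g])
    print('rows needed',round(k,1)); print([[float(v) for v in r] for r in rows])
def st():
    p,R,q=cur(); print('t',round(q['clock'],2),'tcp',p.round(4),'grasp',(p+R[:,2]*G).round(4),'z',R[:,2].round(3),'y',R[:,1].round(3),'F',q['wrist_force'].round(1),'T',q['ft_torque'].round(2),'w',round(q['width'],4))
E
python3 - <<'E'
from p import *
R=tool(YAW,np.radians(20)); lug=MOD+Rz(YAW)@[-.0425,0,.043]; print(lug)
plan(np.array([.46,-.25,.24]),tool(np.radians(15),np.radians(10)),0)
E
```

```text
[0.51907334 0.1913791  0.113     ]
rows needed 7.8
[[-3.77, 2.42, 0.12, 0.002, -0.022, 0.019, 0.0], [-7.54, 4.85, 0.26, 0.004, -0.045, 0.039, 0.0], [-11.32, 7.28, 0.39, 0.006, -0.067, 0.058, 0.0], [-15.09, 9.72, 0.54, 0.008, -0.09, 0.078, 0.0], [-18.87, 12.17, 0.7, 0.01, -0.112, 0.097, 0.0]]
```

{"method": "carry_out", "body": {
  "plan": [
    [-3.8, 2.4, 0.1, 0, -0.02, 0.02, 0],
    [-7.5, 4.8, 0.3, 0, -0.045, 0.04, 0],
    [-11.3, 7.3, 0.4, 0.006, -0.067, 0.06, 0],
    [-15.1, 9.7, 0.5, 0.008, -0.09, 0.08, 0],
    [-18.9, 12.2, 0.7, 0.01, -0.11, 0.1, 0]
  ]
}}

```text
clock: 0.6
tool_pos: [0.3659, -0.36, 0.3967]
ee_rot: [-0.471, 2.994, 0.023]
wrist_force: [1.0, -0.1, 0.7]
width: 0.0859
```

Run:
```python
from p import *
st();R=tool(YAW,np.radians(20)); lug=MOD+Rz(YAW)@[-.0425,0,.043]
plan(lug-.1*R[:,2]+[0,0,.02],R,0)
```

```text
t 0.6 tcp [ 0.3659 -0.36    0.3967] grasp [ 0.3823 -0.3551  0.243 ] z [ 0.106  0.032 -0.994] y [-0.307  0.952 -0.002] F [ 1.  -0.1  0.7] T [-0.16  0.2   0.05] w 0.0859
rows needed 12.1
[[-1.85, 4.05, 0.37, 0.003, -0.02, 0.015, 0.0], [-3.71, 8.11, 0.74, 0.006, -0.039, 0.029, 0.0], [-5.57, 12.17, 1.12, 0.01, -0.059, 0.044, 0.0], [-7.42, 16.24, 1.5, 0.013, -0.078, 0.058, 0.0], [-9.28, 20.31, 1.9, 0.016, -0.098, 0.073, 0.0]]
```

{"method": "carry_out", "body": {
  "plan": [
    [-1.9, 4.0, 0.4, 0, -0.02, 0.015, 0],
    [-3.7, 8.1, 0.7, 0.006, -0.04, 0.03, 0],
    [-5.6, 12.2, 1.1, 0.01, -0.06, 0.044, 0],
    [-7.4, 16.2, 1.5, 0.013, -0.08, 0.058, 0],
    [-9.3, 20.3, 1.9, 0.016, -0.1, 0.073, 0]
  ]
}}

```text
clock: 1.1
tool_pos: [0.3931, -0.1364, 0.3874]
ee_rot: [-0.346, 2.909, 0.028]
wrist_force: [0.8, 0.7, -0.5]
width: 0.0855
```

Run:
```python
from p import *
st();R=tool(YAW,np.radians(20)); lug=MOD+Rz(YAW)@[-.0425,0,.043]
plan(lug-.1*R[:,2]+[0,0,.02],R,0,ms=.05)
```

```text
t 1.1 tcp [ 0.3931 -0.1364  0.3874] grasp [ 0.4251 -0.1296  0.2362] z [ 0.207  0.044 -0.977] y [-0.234  0.972 -0.006] F [ 0.8  0.7 -0.5] T [-0.08  0.43 -0.05] w 0.0855
rows needed 6.4
[[-1.68, 4.66, 0.56, 0.004, -0.021, 0.016, 0.0], [-3.35, 9.32, 1.12, 0.007, -0.043, 0.032, 0.0], [-5.03, 13.99, 1.69, 0.011, -0.064, 0.048, 0.0], [-6.71, 18.67, 2.27, 0.014, -0.085, 0.064, 0.0], [-8.4, 23.35, 2.86, 0.018, -0.106, 0.08, 0.0]]
```

{"method": "carry_out", "body": {
  "plan": [
    [-1.7, 4.7, 0.6, 0.004, -0.02, 0.016, 0],
    [-3.4, 9.3, 1.1, 0.007, -0.043, 0.03, 0],
    [-5.0, 14.0, 1.7, 0.01, -0.064, 0.048, 0],
    [-6.7, 18.7, 2.3, 0.014, -0.085, 0.064, 0],
    [-8.4, 23.3, 2.9, 0.018, -0.106, 0.08, 0]
  ]
}}

```text
clock: 1.6
tool_pos: [0.4235, 0.1121, 0.3756]
ee_rot: [-0.219, 2.812, 0.034]
wrist_force: [1.7, 0.5, 0.0]
width: 0.0853
```

Run:
```python
from p import *
st();R=tool(YAW,np.radians(20)); lug=MOD+Rz(YAW)@[-.0425,0,.043]
plan(lug-.06*R[:,2],R,0,ms=.04)
```

```text
t 1.6 tcp [0.4235 0.1121 0.3756] grasp [0.4718 0.1195 0.2288] z [ 0.312  0.048 -0.949] y [-0.155  0.988 -0.001] F [1.7 0.5 0. ] T [-0.27  0.66 -0.09] w 0.0853
rows needed 5
[[-0.25, 1.31, 1.36, 0.001, -0.006, 0.004, 0.0], [-0.49, 2.61, 2.72, 0.003, -0.011, 0.009, 0.0], [-0.74, 3.92, 4.09, 0.004, -0.017, 0.013, 0.0], [-0.99, 5.22, 5.45, 0.005, -0.022, 0.017, 0.0], [-1.23, 6.53, 6.81, 0.006, -0.028, 0.022, 0.0]]
```

{"method": "carry_out", "body": {
  "plan": [
    [-0.3, 1.6, 1.0, 0.001, -0.006, 0.004, 0],
    [-0.6, 3.2, 2.2, 0.003, -0.011, 0.009, 0],
    [-0.8, 4.8, 3.6, 0.004, -0.017, 0.013, 0],
    [-1.1, 6.0, 5.2, 0.006, -0.023, 0.018, 0],
    [-1.23, 6.53, 6.81, 0.006, -0.028, 0.022, 0]
  ]
}}

```text
clock: 2.1
tool_pos: [0.4462, 0.1826, 0.3138]
ee_rot: [-0.186, 2.787, 0.033]
wrist_force: [-0.1, -0.4, 0.1]
width: 0.0856
```

Run:
```python
from p import *
st();R=tool(YAW,np.radians(20)); lug=MOD+Rz(YAW)@[-.0425,0,.043]
s=snap('side','s1.png');t=snap('top','t1.png');pickle.dump((s,t),open('1.pkl','wb'))
a=cv2.resize(s['color'][110:290,140:320],(560,560),interpolation=cv2.INTER_CUBIC)
b=cv2.resize(t['color'][100:260,150:310],(560,560),interpolation=cv2.INTER_CUBIC)
cv2.imwrite('pics/a1.png',a);cv2.imwrite('pics/b1.png',b)
plan(lug,R,0,ms=.04)
```

```text
t 2.1 tcp [0.4462 0.1826 0.3138] grasp [0.4986 0.1897 0.1684] z [ 0.339  0.046 -0.94 ] y [-0.133  0.991  0.   ] F [-0.1 -0.4  0.1] T [-0.13  0.93 -0.02] w 0.0856
rows needed 5
[[-0.03, -0.0, 1.14, -0.0, -0.001, 0.0, 0.0], [-0.06, -0.01, 2.29, -0.001, -0.002, 0.0, 0.0], [-0.1, -0.01, 3.43, -0.001, -0.003, 0.001, 0.0], [-0.13, -0.01, 4.58, -0.002, -0.003, 0.001, 0.0], [-0.16, -0.01, 5.72, -0.002, -0.004, 0.001, 0.0]]
```

View pics/a1.png

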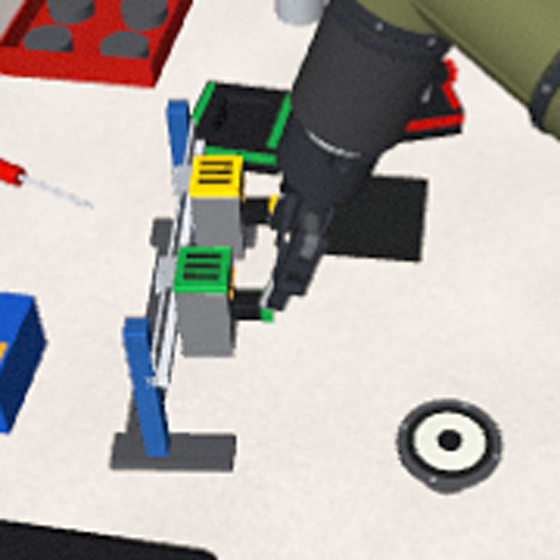

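View pics/b1.png

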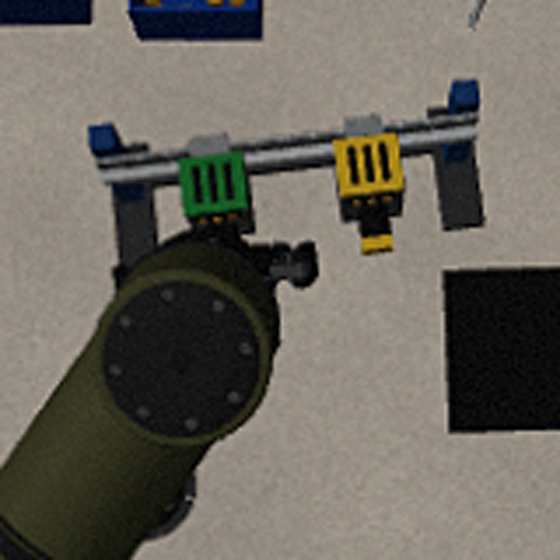

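The side view shows the open fingers just in front of and above the lug, with the lug's green end at crop (268,313). The top view shows the gripper lined up with the green module. I descend.

{"method": "carry_out", "body": {
  "plan": [
    [-0.03, 0, 1.2, 0, -0.001, 0, 0],
    [-0.06, 0, 2.4, 0, -0.002, 0, 0],
    [-0.1, 0, 3.6, -0.001, -0.003, 0, 0],
    [-0.13, 0, 4.8, -0.002, -0.003, 0.001, 0],
    [-0.16, 0, 5.7, -0.002, -0.004, 0.001, 0]
  ]
}}

```text
clock: 2.7
tool_pos: [0.4668, 0.1842, 0.2573]
ee_rot: [-0.184, 2.788, 0.032]
wrist_force: [0.5, -0.4, 0.3]
width: 0.0857
```

{"method": "carry_out", "body": {
  "plan": [
    [0, 0, 0, 0, 0, 0, 0.3],
    [0, 0, 0, 0, 0, 0, 0.5],
    [0, 0, 0, 0, 0, 0, 0.6],
    [0, 0, 0, 0, 0, 0, 0.65],
    [0, 0, 0, 0, 0, 0, 0.65]
  ],
  "force": 20
}}

```text
clock: 3.2
tool_pos: [0.4668, 0.1843, 0.2578]
ee_rot: [-0.184, 2.787, 0.033]
wrist_force: [0.5, -0.4, 0.0]
width: 0.0298
```

Run:
```python
from p import *
st();
s=snap('side','s2.png');
cv2.imwrite('pics/a2.png',cv2.resize(s['color'][150:250,160:280],(720,600),interpolation=cv2.INTER_CUBIC))
```

```text
t 3.2 tcp [0.4668 0.1843 0.2578] grasp [0.5192 0.1913 0.1124] z [ 0.339  0.045 -0.94 ] y [-0.132  0.991  0.   ] F [ 0.5 -0.4  0. ] T [-0.08  0.86 -0.01] w 0.0298
```

View pics/a2.png

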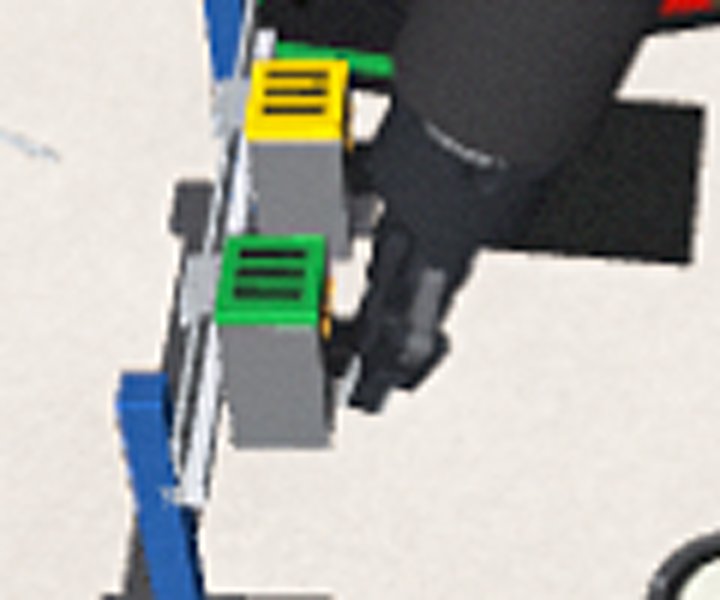

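The side view shows the near finger alongside the lug at crop (390,360), clear of the module front. I close, gently first.

{"method": "carry_out", "body": {
  "plan": [
    [0, 0, 0, 0, 0, 0, 0.7],
    [0, 0, 0, 0, 0, 0, 0.75],
    [0, 0, 0, 0, 0, 0, 0.8],
    [0, 0, 0, 0, 0, 0, 0.85],
    [0, 0, 0, 0, 0, 0, 0.85]
  ],
  "force": 20
}}

```text
clock: 3.75
tool_pos: [0.4668, 0.1838, 0.2579]
ee_rot: [-0.184, 2.788, 0.031]
wrist_force: [-3.1, -5.5, 3.2]
width: 0.0239
```

Run:
```python
from p import *
st();
```

```text
t 3.75 tcp [0.4668 0.1838 0.2579] grasp [0.5191 0.1906 0.1125] z [ 0.338  0.044 -0.94 ] y [-0.131  0.991 -0.001] F [-3.1 -5.5  3.2] T [-1.5   1.43 -0.46] w 0.0239
```

{"method": "carry_out", "body": {
  "plan": [
    [0, -0.05, 0, 0, 0, 0, 0.9],
    [0, -0.05, 0, 0, 0, 0, 1],
    [0, -0.05, 0, 0, 0, 0, 1],
    [0, -0.05, 0, 0, 0, 0, 1],
    [0, -0.05, 0, 0, 0, 0, 1]
  ],
  "force": 30
}}

```text
clock: 4.25
tool_pos: [0.4668, 0.1835, 0.258]
ee_rot: [-0.184, 2.788, 0.031]
wrist_force: [-1.7, -0.2, 1.5]
width: 0.0232
```

Run:
```python
from p import *
st();
```

```text
t 4.25 tcp [0.4668 0.1835 0.258 ] grasp [0.5192 0.1903 0.1125] z [ 0.338  0.044 -0.94 ] y [-0.131  0.991 -0.001] F [-1.7 -0.2  1.5] T [0.02 1.51 0.29] w 0.0232
```

{"method": "carry_out", "body": {
  "plan": [
    [0, 0, 0, 0, 0, 0, 1],
    [0, 0, 0, 0, 0, 0, 1],
    [0, 0, 0, 0, 0, 0, 1],
    [0, 0, 0, 0, 0, 0, 1],
    [0, 0, 0, 0, 0, 0, 1]
  ],
  "force": 90
}}

```text
clock: 4.75
tool_pos: [0.4668, 0.1835, 0.258]
ee_rot: [-0.184, 2.788, 0.031]
wrist_force: [-4.0, -0.8, 3.1]
width: 0.0229
```

```bash
cat >> p.py <<'E'
MY=Rz(YAW)[:,1]; MX=Rz(YAW)[:,0]
def swing(P,angs,shift,g=1):
    """rows: rotate tool about +MY through P by angs(deg), with world shift per row (m)"""
    p,R,q=cur(); rows=[]
    for a,sh in zip(angs,shift):
        W=Ro.from_rotvec(MY*np.radians(a)).as_matrix(); pa=P+W@(p-P)+sh
        rows.append(list(np.round(R.T@(pa-p)*100,2))+list(np.round(Ro.from_matrix(R.T@W@R).as_rotvec(),3))+[g])
    print([[float(v) for v in r] for r in rows])
E
python3 - <<'E'
from p import *
st(); p,R,q=cur(); print((R.T@[0,0,.001]*100).round(3))
E
```

```text
t 4.75 tcp [0.4668 0.1835 0.258 ] grasp [0.5191 0.1903 0.1126] z [ 0.338  0.044 -0.94 ] y [-0.131  0.991 -0.001] F [-4.  -0.8  3.1] T [-0.33  2.1   0.27] w 0.0229
[-0.034 -0.    -0.094]
```

{"method": "carry_out", "body": {
  "plan": [
    [-0.02, 0, -0.05, 0, 0, 0, 1],
    [-0.04, 0, -0.1, 0, 0, 0, 1],
    [-0.04, 0, -0.11, 0, 0, 0, 1],
    [-0.04, 0, -0.11, 0, 0, 0, 1],
    [-0.04, 0, -0.11, 0, 0, 0, 1]
  ]
}}

```text
clock: 5.25
tool_pos: [0.4667, 0.1834, 0.2587]
ee_rot: [-0.184, 2.789, 0.031]
wrist_force: [0.9, 1.6, -4.0]
width: 0.0221
```

Run:
```python
from p import *
st(); L=grasp(); P=L+76*.001*MX+.029*np.array([0,0,1]); print(P)
z=np.zeros(3); swing(P,[2,4,6,8,10],[z]*5)
```

```text
t 5.25 tcp [0.4667 0.1834 0.2587] grasp [0.519  0.1902 0.1132] z [ 0.338  0.044 -0.94 ] y [-0.131  0.991 -0.001] F [ 0.9  1.6 -4. ] T [-0.02  1.19  0.11] w 0.0221
[0.59430724 0.20025763 0.14222118]
[[-0.54, -0.0, -0.27, 0.0, 0.035, -0.0, 1.0], [-1.09, -0.0, -0.53, 0.0, 0.07, -0.0, 1.0], [-1.65, -0.0, -0.77, 0.0, 0.105, -0.0, 1.0], [-2.21, 0.0, -0.98, 0.0, 0.14, -0.0, 1.0], [-2.79, 0.0, -1.18, 0.0, 0.175, -0.0, 1.0]]
```

{"method": "carry_out", "body": {
  "plan": [
    [-0.3, 0, -0.15, 0, 0.02, 0, 1],
    [-0.65, 0, -0.32, 0, 0.042, 0, 1],
    [-0.98, 0, -0.48, 0, 0.063, 0, 1],
    [-1.31, 0, -0.63, 0, 0.084, 0, 1],
    [-1.65, 0, -0.77, 0, 0.105, 0, 1]
  ]
}}

```text
clock: 5.75
tool_pos: [0.4798, 0.1851, 0.2717]
ee_rot: [-0.191, 2.895, 0.022]
wrist_force: [0.7, 0.1, -2.7]
width: 0.0228
```

Run:
```python
from p import *
st(); P=np.array([0.5943,0.2003,.1422])
z=np.zeros(3); swing(P,[2,4,6,8,10],[z]*5)
```

```text
t 5.75 tcp [0.4798 0.1851 0.2717] grasp [0.5163 0.1898 0.1214] z [ 0.236  0.03  -0.971] y [-0.131  0.991 -0.001] F [ 0.7  0.1 -2.7] T [0.   0.69 0.02] w 0.0228
[[-0.54, 0.0, -0.27, 0.0, 0.035, -0.0, 1.0], [-1.09, 0.0, -0.53, 0.0, 0.07, -0.0, 1.0], [-1.65, 0.0, -0.77, 0.0, 0.105, -0.0, 1.0], [-2.21, 0.0, -0.98, 0.0, 0.14, -0.0, 1.0], [-2.78, 0.0, -1.18, 0.0, 0.175, -0.0, 1.0]]
```

Forces are low, so the swing is free. I continue it.

{"method": "carry_out", "body": {
  "plan": [
    [-0.54, 0, -0.27, 0, 0.035, 0, 1],
    [-1.09, 0, -0.53, 0, 0.07, 0, 1],
    [-1.65, 0, -0.77, 0, 0.105, 0, 1],
    [-2.21, 0, -0.98, 0, 0.14, 0, 1],
    [-2.78, 0, -1.18, 0, 0.175, 0, 1]
  ]
}}

```text
clock: 6.25
tool_pos: [0.5042, 0.1883, 0.2899]
ee_rot: [-0.202, 3.072, 0.005]
wrist_force: [0.6, -0.3, -3.1]
width: 0.0228
```

Run:
```python
from p import *
st(); P=np.array([0.5943,0.2003,.1422])
z=np.zeros(3); swing(P,[1.5,3,4.5,6,7],[z]*5)
```

```text
t 6.25 tcp [0.5042 0.1883 0.2899] grasp [0.5139 0.1895 0.1355] z [ 0.062  0.007 -0.998] y [-0.131  0.991 -0.001] F [ 0.6 -0.3 -3.1] T [-0.12 -0.07  0.02] w 0.0228
[[-0.4, 0.0, -0.21, 0.0, 0.026, -0.0, 1.0], [-0.81, 0.0, -0.41, 0.0, 0.052, -0.0, 1.0], [-1.23, 0.0, -0.59, 0.0, 0.079, -0.0, 1.0], [-1.65, 0.0, -0.77, 0.0, 0.105, -0.0, 1.0], [-1.93, 0.0, -0.88, 0.0, 0.122, -0.0, 1.0]]
```

{"method": "carry_out", "body": {
  "plan": [
    [-0.4, 0, -0.21, 0, 0.026, 0, 1],
    [-0.81, 0, -0.41, 0, 0.052, 0, 1],
    [-1.23, 0, -0.59, 0, 0.079, 0, 1],
    [-1.65, 0, -0.77, 0, 0.105, 0, 1],
    [-1.93, 0, -0.88, 0, 0.122, 0, 1]
  ]
}}

```text
clock: 6.75
tool_pos: [0.5232, 0.1909, 0.2999]
ee_rot: [0.202, -3.074, 0.008]
wrist_force: [0.8, 0.5, -3.9]
width: 0.0224
```

Run:
```python
from p import *
st(); p,R,q=cur()
s=snap('side','s3.png');t=snap('top','t3.png')
cv2.imwrite('pics/a3.png',cv2.resize(s['color'][150:250,160:280],(720,600),interpolation=cv2.INTER_CUBIC))
print('up2cm back2mm', (R.T@(np.array([0,0,.02])+.002*MX)*100).round(2), 'fwd -x 6cm', (R.T@(-.06*MX)*100).round(2))
```

```text
t 6.75 tcp [0.5232 0.1909 0.2999] grasp [0.5138 0.1895 0.1454] z [-0.061 -0.009 -0.998] y [-0.131  0.991 -0.001] F [ 0.8  0.5 -3.9] T [ 0.03 -0.18  0.04] w 0.0224
up2cm back2mm [-0.08 -0.   -2.01] fwd -x 6cm [ 5.99 -0.01  0.37]
```

View pics/a3.png

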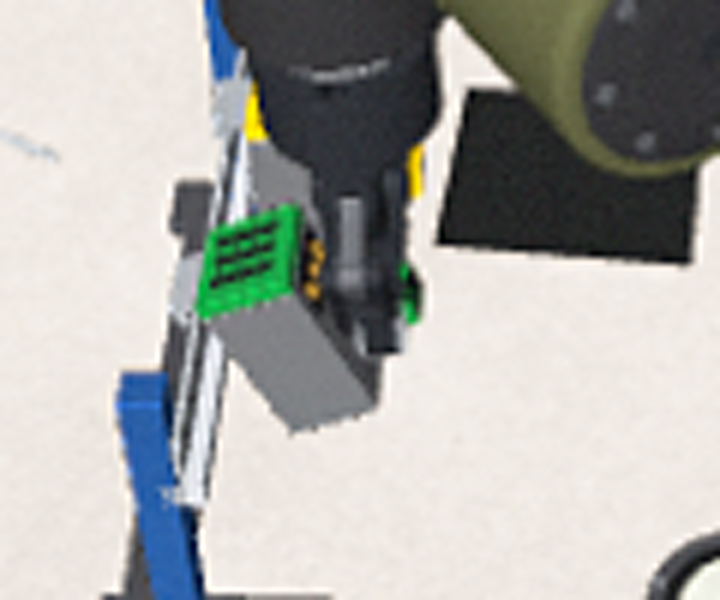

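The side view shows the module swung about 23°, its hook still on the rail at crop (190,280). The lower end is out at crop (330,420), and forces are only about the module's weight. Now I lift straight up, easing slightly back.

{"method": "carry_out", "body": {
  "plan": [
    [-0.1, 0, -0.1, 0, 0, 0, 1],
    [-0.13, 0, -0.5, 0, 0, 0, 1],
    [-0.13, 0, -0.9, 0, 0, 0, 1],
    [-0.13, 0, -1.4, 0, 0, 0, 1],
    [-0.1, 0, -2.0, 0, 0, 0, 1]
  ]
}}

```text
clock: 7.35
tool_pos: [0.5253, 0.1912, 0.3202]
ee_rot: [0.202, -3.075, 0.008]
wrist_force: [-0.1, -0.6, -3.1]
width: 0.0223
```

Run:
```python
from p import *
st(); p,R,q=cur()
s=snap('side','s4.png');t=snap('top','t4.png')
cv2.imwrite('pics/a4.png',cv2.resize(s['color'][150:250,160:280],(720,600),interpolation=cv2.INTER_CUBIC))
```

```text
t 7.35 tcp [0.5253 0.1912 0.3202] grasp [0.516  0.1898 0.1658] z [-0.06  -0.009 -0.998] y [-0.131  0.991 -0.001] F [-0.1 -0.6 -3.1] T [ 0.09 -0.06 -0.04] w 0.0223
```

View pics/a4.png

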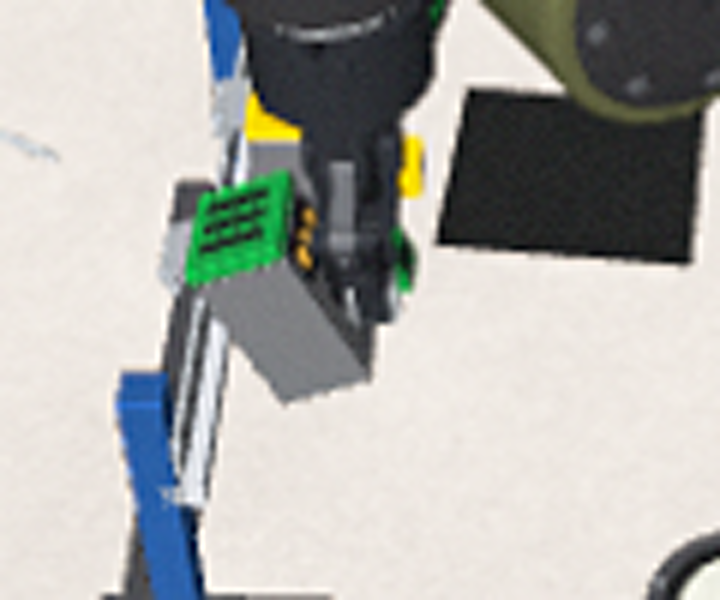

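The hook rose freely. I lift further and then draw toward the robot.

{"method": "carry_out", "body": {
  "plan": [
    [0, 0, -1, 0, 0, 0, 1],
    [0, 0, -2, 0, 0, 0, 1],
    [0, 0, -3, 0, 0, 0, 1],
    [0.8, 0, -3.8, 0, 0, 0, 1],
    [2.5, 0, -4.2, 0, 0, 0, 1]
  ]
}}

```text
clock: 7.95
tool_pos: [0.5032, 0.1883, 0.3656]
ee_rot: [0.201, -3.077, 0.006]
wrist_force: [-0.6, 1.0, -3.7]
width: 0.0221
```

Run:
```python
from p import *
st()
plan(np.array([.43,.17,.205]),tool(YAW,np.radians(20)),1,ms=.035,ma=.1)
```

```text
t 7.95 tcp [0.5032 0.1883 0.3656] grasp [0.4943 0.1871 0.2111] z [-0.057 -0.008 -0.998] y [-0.13   0.992 -0.   ] F [-0.6  1.  -3.7] T [ 0.01 -0.03 -0.  ] w 0.0221
rows needed 5
[[2.57, -0.17, 0.25, -0.0, -0.081, -0.0, 1.0], [5.13, -0.35, 0.6, -0.0, -0.163, -0.001, 1.0], [7.67, -0.52, 1.05, -0.0, -0.244, -0.001, 1.0], [10.19, -0.7, 1.61, -0.0, -0.325, -0.002, 1.0], [12.68, -0.87, 2.25, -0.001, -0.407, -0.002, 1.0]]
```

{"method": "carry_out", "body": {
  "plan": [
    [2.6, -0.2, 0.25, 0, -0.081, 0, 1],
    [5.1, -0.3, 0.6, 0, -0.163, 0, 1],
    [7.7, -0.5, 1.05, 0, -0.244, 0, 1],
    [10.2, -0.7, 1.6, 0, -0.325, -0.002, 1],
    [12.7, -0.9, 2.2, 0, -0.407, -0.002, 1]
  ]
}}

```text
clock: 8.45
tool_pos: [0.3763, 0.162, 0.3512]
ee_rot: [-0.183, 2.783, 0.034]
wrist_force: [-1.4, 0.4, -2.4]
width: 0.0226
```

Run:
```python
from p import *
st()
s=snap('side','s5.png');t=snap('top','t5.png');pickle.dump((s,t),open('5.pkl','wb'))
M=np.array([.4765,-.053,0]); y=0.0
plan(M+[-.0425,0,.12],tool(y,np.radians(20)),1,ms=.045,ma=.1)
```

```text
t 8.45 tcp [0.3763 0.162  0.3512] grasp [0.4292 0.1691 0.2061] z [ 0.342  0.046 -0.938] y [-0.131  0.991  0.001] F [-1.4  0.4 -2.4] T [-0.29  1.6  -0.03] w 0.0226
rows needed 5.1
[[0.98, -4.17, 1.39, 0.009, 0.0, 0.025, 1.0], [1.95, -8.34, 2.78, 0.018, 0.001, 0.049, 1.0], [2.92, -12.5, 4.17, 0.028, 0.001, 0.074, 1.0], [3.89, -16.67, 5.56, 0.037, 0.002, 0.099, 1.0], [4.86, -20.84, 6.95, 0.046, 0.002, 0.124, 1.0]]
```

View pics/s5.png

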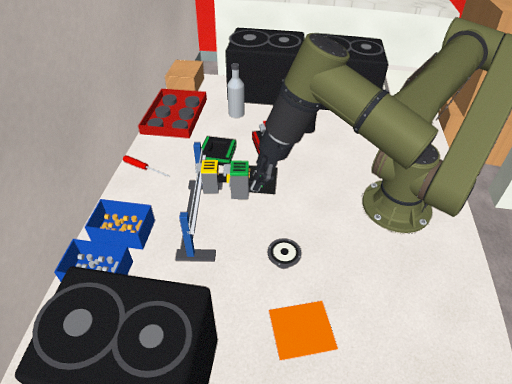

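The side view shows the module held upright at (240,180), clear of the rack. The yellow one is still hanging at (209,178).

{"method": "carry_out", "body": {
  "plan": [
    [0.9, -4.2, 0.3, 0.009, 0, 0.025, 1],
    [1.9, -8.3, 1.0, 0.018, 0, 0.05, 1],
    [2.9, -12.5, 2.6, 0.028, 0, 0.074, 1],
    [3.9, -16.7, 4.7, 0.037, 0.002, 0.1, 1],
    [4.9, -20.8, 6.9, 0.046, 0.002, 0.124, 1]
  ]
}}

```text
clock: 9.05
tool_pos: [0.3799, -0.0497, 0.2679]
ee_rot: [-0.002, 2.79, 0.003]
wrist_force: [1.1, 0.5, -3.7]
width: 0.0226
```

Run:
```python
from p import *
st()
s=snap('side','s6.png');t=snap('top','t6.png');pickle.dump((s,t),open('6.pkl','wb'))
cv2.imwrite('pics/a6.png',cv2.resize(s['color'][120:240,190:340],(750,600),interpolation=cv2.INTER_CUBIC))
M=np.array([.4765,-.053,0]); y=0.0
plan(M+[-.0425,0,.060],tool(y,np.radians(20)),1,ms=.045,ma=.1)
```

```text
t 9.05 tcp [ 0.3799 -0.0497  0.2679] grasp [ 0.4331 -0.0494  0.1227] z [ 0.344  0.002 -0.939] y [-0.002  1.     0.002] F [ 1.1  0.5 -3.7] T [0.05 1.27 0.01] w 0.0226
rows needed 5
[[0.35, 0.0, 1.12, -0.001, -0.001, -0.002, 1.0], [0.71, 0.01, 2.24, -0.001, -0.003, -0.003, 1.0], [1.06, 0.01, 3.37, -0.002, -0.004, -0.005, 1.0], [1.42, 0.01, 4.49, -0.003, -0.005, -0.006, 1.0], [1.77, 0.01, 5.61, -0.003, -0.007, -0.008, 1.0]]
```

View pics/a6.png

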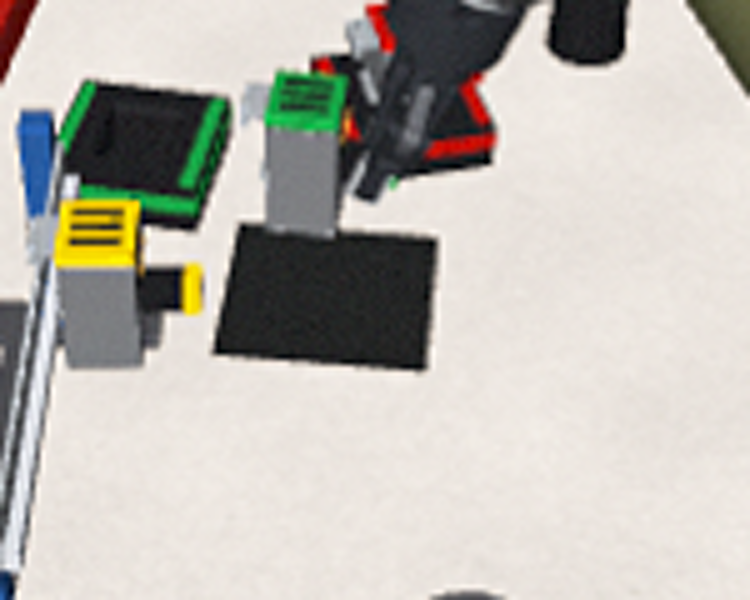

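```bash
cat > cap.py <<'E'
from p import *
from scipy import ndimage
def cap(s,guess,rad=14):
    u0,v0=proj(s,guess)[0]; im=s['color']; h=cv2.cvtColor(im,cv2.COLOR_BGR2HSV)
    m=(h[...,0]>45)&(h[...,0]<80)&(h[...,1]>120)&(h[...,2]>60)
    V,U=np.mgrid[:384,:512]; m&=(abs(U-u0)<rad)&(abs(V-v0)<rad)
    l,n=ndimage.label(m); i=1+np.argmax(ndimage.sum(m,l,range(1,n+1))); m=l==i
    v,u=np.where(m); P=pts(s,np.c_[u,v]); z=np.median(P[:,2]); ok=abs(P[:,2]-z)<.006
    c=np.linalg.lstsq(np.c_[P[ok,:2]-P[ok,:2].mean(0),np.ones(ok.sum())],P[ok,2],rcond=None)[0]
    q=cv2.minAreaRect((onplane(s,np.c_[u,v],guess[2])[:,:2]*1000).astype('float32'))
    return np.degrees(np.arctan(c[:2])).round(2),c[2].round(4),ok.sum(),np.round(q[0],1),np.round(q[1],1),round(q[2],1)
E
python3 - <<'E'
from cap import *
for f,gs in(('6.pkl',[.4757,-.0494,.170]),):
    s,t=pickle.load(open(f,'rb'))
    print('side',cap(s,gs)); print('top',cap(t,gs))
s=pickle.load(open('side0.pkl','rb'));t=pickle.load(open('top0.pkl','rb'));g=[.5612,.197,.16];print('ref',cap(s,g),cap(t,g))
E
```

```text
side (array([ 1.02, -2.48]), np.float64(0.1704), np.int64(149), array([473.5, -45.7]), array([57.5, 44.3]), 89.0)
top (array([-1.76,  0.19]), np.float64(0.1646), np.int64(208), array([473.7, -54.5]), array([47.5, 42.9]), 89.6)
ref (array([ 1.15, -1.99]), np.float64(0.1603), np.int64(224), array([559.7, 198.1]), array([44.7, 51.1]), 8.7) (array([-0.15,  0.56]), np.float64(0.1612), np.int64(187), array([563.5, 197.4]), array([43.6, 48.5]), 8.8)
```

{"method": "carry_out", "body": {
  "plan": [
    [0.35, 0, 1.2, 0, 0, 0, 1],
    [0.7, 0, 2.5, 0, 0, 0, 1],
    [1.1, 0, 3.8, -0.001, 0, -0.003, 1],
    [1.5, 0, 5.1, -0.002, 0, -0.003, 1],
    [2.0, 0, 6.3, -0.002, 0, -0.003, 1]
  ]
}}

```text
clock: 9.65
tool_pos: [0.3813, -0.0523, 0.1968]
ee_rot: [0.004, 2.8, -0.001]
wrist_force: [0.8, 0.7, -3.0]
width: 0.0228
```

Run:
```python
from p import *
st(); p,R,q=cur()
print('down 1cm',(R.T@[0,0,-.01]*100).round(2))
s=snap('side','s7.png');
cv2.imwrite('pics/a7.png',cv2.resize(s['color'][120:240,190:340],(750,600),interpolation=cv2.INTER_CUBIC))
```

```text
t 9.65 tcp [ 0.3813 -0.0523  0.1968] grasp [ 0.4332 -0.0525  0.051 ] z [ 0.335 -0.001 -0.942] y [0.003 1.    0.   ] F [ 0.8  0.7 -3. ] T [-0.    1.43 -0.01] w 0.0228
down 1cm [ 0.34 -0.    0.94]
```

View pics/a7.png

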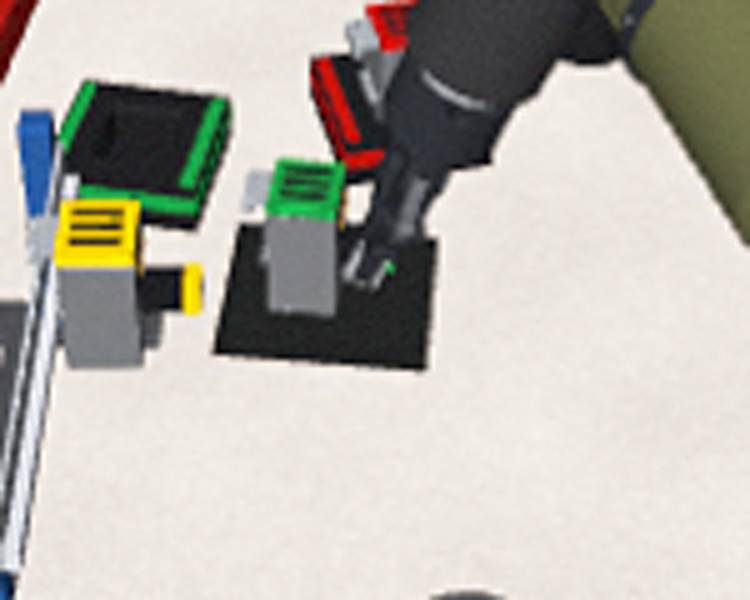

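The side view shows the module just above the mat and well inside it, with its foot at crop (303,312). I lower it slowly.

{"method": "carry_out", "body": {
  "plan": [
    [0.03, 0, 0.1, 0, 0, 0, 1],
    [0.07, 0, 0.2, 0, 0, 0, 1],
    [0.1, 0, 0.28, 0, 0, 0, 1],
    [0.13, 0, 0.36, 0, 0, 0, 1],
    [0.13, 0, 0.38, 0, 0, 0, 1]
  ]
}}

```text
clock: 10.2
tool_pos: [0.3813, -0.0525, 0.1925]
ee_rot: [0.004, 2.799, -0.0]
wrist_force: [-4.7, 0.9, 6.3]
width: 0.0226
```

Run:
```python
from p import *
st()
```

```text
t 10.2 tcp [ 0.3813 -0.0525  0.1925] grasp [ 0.4332 -0.0526  0.0468] z [ 0.336 -0.001 -0.942] y [0.003 1.    0.   ] F [-4.7  0.9  6.3] T [0.04 1.37 0.03] w 0.0226
```

In contact. I ease the grip first and then open.

{"method": "carry_out", "body": {
  "plan": [
    [0, 0, 0, 0, 0, 0, 1],
    [0, 0, 0, 0, 0, 0, 1],
    [0, 0, 0, 0, 0, 0, 1],
    [0, 0, 0, 0, 0, 0, 0.7],
    [0, 0, 0, 0, 0, 0, 0.6]
  ],
  "force": 20
}}

```text
clock: 10.7
tool_pos: [0.3814, -0.0525, 0.1926]
ee_rot: [0.004, 2.799, -0.0]
wrist_force: [-0.6, 0.3, 0.1]
width: 0.0345
```

{"method": "carry_out", "body": {
  "plan": [
    [0, 0, 0, 0, 0, 0, 0.3],
    [0, 0, 0, 0, 0, 0, 0],
    [0, 0, 0, 0, 0, 0, 0],
    [0, 0, 0, 0, 0, 0, 0],
    [0, 0, 0, 0, 0, 0, 0]
  ]
}}

```text
clock: 11.2
tool_pos: [0.3814, -0.0524, 0.1925]
ee_rot: [0.004, 2.799, -0.0]
wrist_force: [-0.1, 0.2, 0.4]
width: 0.0853
```

Run:
```python
from p import *
st()
s=snap('side','s8.png');
cv2.imwrite('pics/a8.png',cv2.resize(s['color'][120:240,190:340],(750,600),interpolation=cv2.INTER_CUBIC))
```

```text
t 11.2 tcp [ 0.3814 -0.0524  0.1925] grasp [ 0.4333 -0.0526  0.0468] z [ 0.336 -0.001 -0.942] y [0.003 1.    0.   ] F [-0.1  0.2  0.4] T [ 0.04  0.95 -0.04] w 0.0853
```

View pics/a8.png

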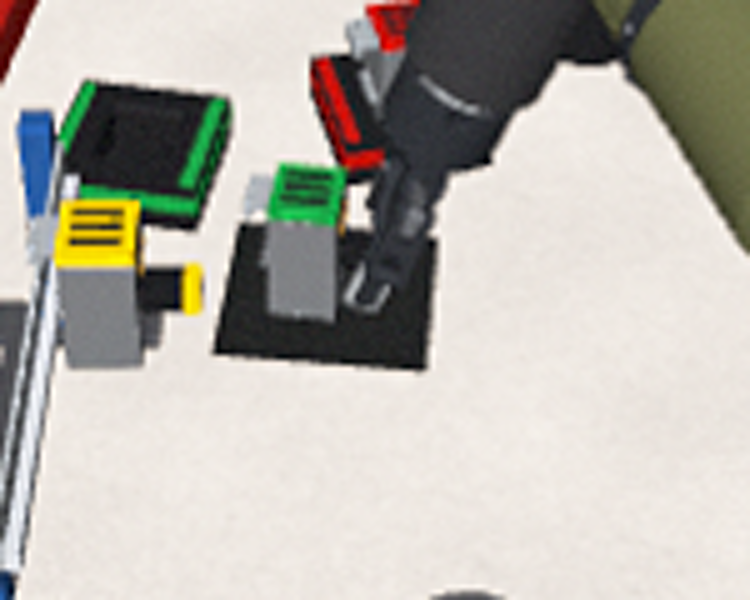

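The module stands upright on the mat, its foot at crop (300,315), with the fingers open. I retreat back along the tool axis.

{"method": "carry_out", "body": {
  "plan": [
    [0, 0, -1, 0, 0, 0, 0],
    [0, 0, -3, 0, 0, 0, 0],
    [0, 0, -6, 0, 0, 0, 0],
    [0, 0, -9, 0, 0, 0, 0],
    [0, 0, -12, 0, 0, 0, 0]
  ]
}}

```text
clock: 11.75
tool_pos: [0.3402, -0.0527, 0.3075]
ee_rot: [0.005, 2.798, 0.0]
wrist_force: [-0.1, 0.6, 0.4]
width: 0.0853
```

{"method": "carry_out", "body": {
  "plan": [
    [0, 2, -2, 0, 0, 0, 0],
    [0, 6, -4, 0, 0, 0, 0],
    [0, 11, -5, 0, 0, 0, 0],
    [0, 16, -5, 0, 0, 0, 0],
    [0, 20, -5, 0, 0, 0, 0]
  ]
}}

```text
clock: 12.25
tool_pos: [0.3229, 0.1495, 0.3561]
ee_rot: [0.002, 2.796, 0.005]
wrist_force: [1.3, -0.5, 0.1]
width: 0.0852
```

Run:
```python
from cap import *
st()
s=snap('side','s9.png');t=snap('top','t9.png');pickle.dump((s,t),open('9.pkl','wb'))
cv2.imwrite('pics/a9.png',cv2.resize(s['color'][120:240,190:340],(750,600),interpolation=cv2.INTER_CUBIC))
cv2.imwrite('pics/b9.png',cv2.resize(t['color'][115:240,260:400],(672,600),interpolation=cv2.INTER_CUBIC))
g=[.4757,-.0526,.094]
print(cap(s,g));print(cap(t,g))
```

```text
t 12.25 tcp [0.3229 0.1495 0.3561] grasp [0.3752 0.15   0.2105] z [ 0.339  0.003 -0.941] y [0.001 1.    0.004] F [ 1.3 -0.5  0.1] T [-0.04  0.85 -0.01] w 0.0852
(array([ 1.02, -1.52]), np.float64(0.0948), np.int64(132), array([473. , -47.2]), array([43.8, 52.4]), 0.0)
(array([-0.18, -0.09]), np.float64(0.0948), np.int64(180), array([478.3, -50.6]), array([42.5, 47.8]), 0.5)
```

View pics/a9.png

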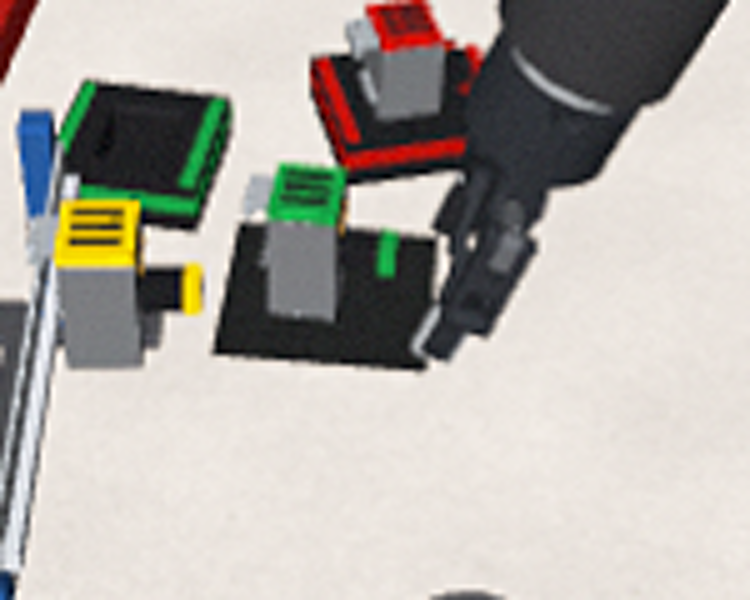

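View pics/b9.png

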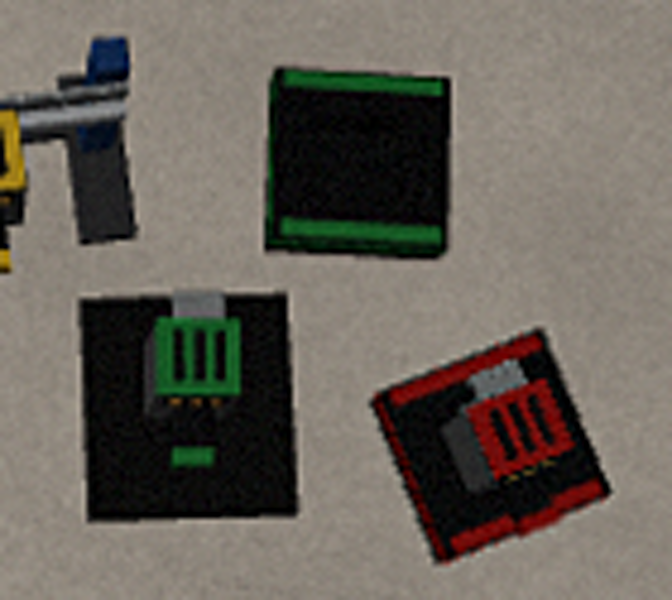

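Run:
```python
from p import *
s,t=pickle.load(open('9.pkl','rb'))
for n,c,(a,b,d,e) in(('top',t,(312,125,360,172)),('side',s,(198,134,240,170))):
  for vth in (80,100,120):
    im=cv2.resize(c['color'][b:e,a:d],None,fx=6,fy=6,interpolation=cv2.INTER_CUBIC)
    h=cv2.cvtColor(im,cv2.COLOR_BGR2HSV); m=((h[...,0]>45)&(h[...,0]<80)&(h[...,1]>120)&(h[...,2]>vth)).astype('uint8')
    nn,l,st_,_=cv2.connectedComponentsWithStats(m)
    for i in range(1,nn):
        if st_[i,4]<400: continue
        cn=cv2.findContours((l==i).astype('uint8'),0,1)[0][0][:,0]
        P=onplane(c,(cn+.5)/6-.5+[a,b],.037)[:,:2]*1000
        q=cv2.minAreaRect(P.astype('float32')); print(n,vth,np.round(q[0],1),np.round(q[1],1),round(q[2],1), 'corners',cv2.boxPoints(q).round(1).tolist())
cv2.imwrite('pics/c9.png',cv2.resize(s['color'][130:172,196:242],(690,630)[:2],interpolation=cv2.INTER_CUBIC)[:600])
```

```text
top 80 [ 663.  -163.6] [96.3  7.5] 87.1 corners [[656.7999877929688, -211.5], [664.2999877929688, -211.89999389648438], [669.2000122070312, -115.69999694824219], [661.7000122070312, -115.30000305175781]]
top 80 [ 567.9 -158.9] [96.8  7.9] 87.4 corners [[561.7000122070312, -207.10000610351562], [569.5999755859375, -207.39999389648438], [574.0, -110.69999694824219], [566.0999755859375, -110.4000015258789]]
side 80 [ 659.1 -174.5] [82.1 11.9] 87.2 corners [[651.2000122070312, -215.1999969482422], [663.0999755859375, -215.8000030517578], [667.0, -133.8000030517578], [655.0999755859375, -133.1999969482422]]
side 80 [ 561.3 -158.5] [101.8  19.1] 87.1 corners [[549.2000122070312, -208.89999389648438], [568.2999877929688, -209.8000030517578], [573.4000244140625, -108.19999694824219], [554.2999877929688, -107.30000305175781]]
side 80 [595.4 -90.9] [21.1 84.8] 89.5 corners [[553.0, -101.0999984741211], [637.7000122070312, -101.9000015258789], [637.9000244140625, -80.80000305175781], [553.2000122070312, -80.0]]
side 100 [ 659.4 -175.3] [80.4 11.3] 87.4 corners [[652.0, -215.3000030517578], [663
[... 432 characters left out ...]
5, -101.30000305175781], [638.2000122070312, -83.5], [554.4000244140625, -80.5999984741211]]
side 120 [ 659.7 -175.8] [79.5 10.5] 87.2 corners [[652.5, -215.3000030517578], [663.0999755859375, -215.8000030517578], [666.9000244140625, -136.39999389648438], [656.4000244140625, -135.8000030517578]]
side 120 [ 563.9 -159.7] [99.6 10.4] 87.4 corners [[556.4000244140625, -209.1999969482422], [566.7999877929688, -209.6999969482422], [571.4000244140625, -110.19999694824219], [561.0, -109.69999694824219]]
side 120 [596.6 -91.4] [14.7 83. ] 85.6 corners [[554.5999755859375, -95.5999984741211], [637.4000244140625, -102.0], [638.5999755859375, -87.30000305175781], [555.7999877929688, -80.9000015258789]]
```

View pics/c9.png

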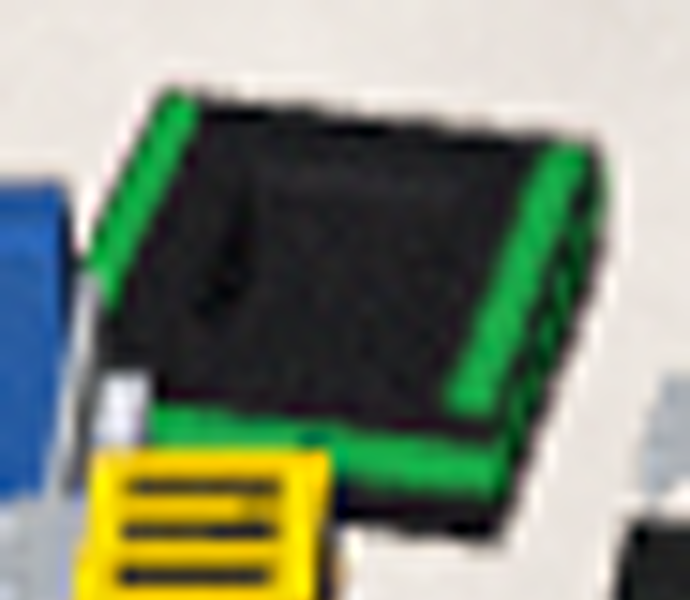

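Run:
```python
from p import *
plan(np.array([.4757,-.0515,.175]),tool(0,0),0,ms=.045,ma=.1)
```

```text
rows needed 5.7
[[-2.4, -3.58, 1.19, -0.0, 0.061, 0.0, 0.0], [-4.8, -7.16, 2.43, -0.0, 0.121, 0.001, 0.0], [-7.19, -10.74, 3.74, -0.0, 0.182, 0.001, 0.0], [-9.57, -14.32, 5.1, -0.0, 0.243, 0.002, 0.0], [-11.94, -17.91, 6.51, -0.001, 0.303, 0.002, 0.0]]
```

{"method": "carry_out", "body": {
  "plan": [
    [-2.4, -3.6, 1.0, 0, 0.06, 0, 0],
    [-4.8, -7.2, 2.2, 0, 0.12, 0, 0],
    [-7.2, -10.7, 3.6, 0, 0.18, 0, 0],
    [-9.6, -14.3, 5.0, 0, 0.243, 0.002, 0],
    [-11.9, -17.9, 6.5, 0, 0.303, 0.002, 0]
  ]
}}

```text
clock: 12.85
tool_pos: [0.4581, -0.0307, 0.3348]
ee_rot: [0.001, 3.102, 0.002]
wrist_force: [0.0, 1.0, 0.9]
width: 0.0851
```

Run:
```python
from p import *
st();plan(np.array([.4757,-.0515,.130]),tool(0,0),0,ms=.03,ma=.1)
```

```text
t 12.85 tcp [ 0.4581 -0.0307  0.3348] grasp [ 0.4643 -0.0305  0.1802] z [ 0.04   0.001 -0.999] y [0.001 1.    0.001] F [0.  1.  0.9] T [ 0.16 -0.01  0.05] w 0.0851
rows needed 5
[[-0.31, -0.42, 1.01, 0.0, 0.008, -0.0, 0.0], [-0.62, -0.83, 2.03, 0.0, 0.016, -0.0, 0.0], [-0.93, -1.25, 3.04, 0.001, 0.024, -0.0, 0.0], [-1.25, -1.67, 4.06, 0.001, 0.032, -0.001, 0.0], [-1.56, -2.08, 5.07, 0.001, 0.04, -0.001, 0.0]]
```

{"method": "carry_out", "body": {
  "plan": [
    [-0.6, -0.8, 0.6, 0, 0.012, 0, 0],
    [-1.2, -1.6, 1.6, 0, 0.024, 0, 0],
    [-1.55, -2.1, 2.8, 0.001, 0.04, 0, 0],
    [-1.56, -2.1, 4.1, 0.001, 0.04, -0.001, 0],
    [-1.56, -2.1, 5.1, 0.001, 0.04, -0.001, 0]
  ]
}}

```text
clock: 13.35
tool_pos: [0.4752, -0.051, 0.2831]
ee_rot: [0.003, -3.141, -0.0]
wrist_force: [-0.1, -0.4, 0.2]
width: 0.0854
```

Run:
```python
from p import *
st();plan(np.array([.4757,-.0515,.074]),tool(0,0),0,ms=.03,ma=.1)
s=snap('side');
cv2.imwrite('pics/a10.png',cv2.resize(s['color'][110:230,190:340],(750,600),interpolation=cv2.INTER_CUBIC))
```

```text
t 13.35 tcp [ 0.4752 -0.051   0.2831] grasp [ 0.4751 -0.0509  0.1284] z [-0.001  0.    -1.   ] y [-0.002  1.     0.   ] F [-0.1 -0.4  0.2] T [0.02 0.02 0.04] w 0.0854
rows needed 5
[[-0.01, -0.01, 1.09, 0.0, -0.0, 0.0, 0.0], [-0.02, -0.02, 2.18, 0.0, -0.0, 0.001, 0.0], [-0.03, -0.03, 3.26, 0.0, -0.0, 0.001, 0.0], [-0.04, -0.04, 4.35, 0.0, -0.0, 0.001, 0.0], [-0.05, -0.05, 5.44, 0.0, -0.001, 0.002, 0.0]]
```

View pics/a10.png

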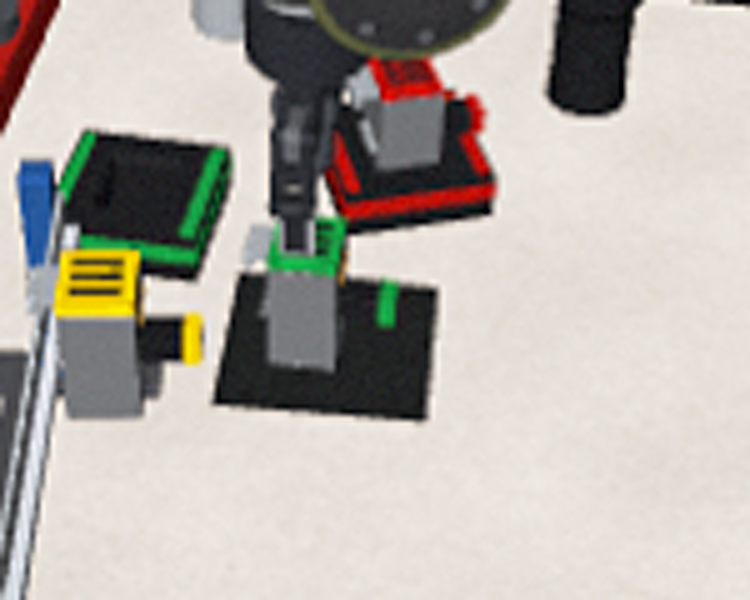

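The near finger is above and in front of the cap at crop (295,230), over the module's middle. I descend.

{"method": "carry_out", "body": {
  "plan": [
    [0, 0, 1.1, 0, 0, 0, 0],
    [0, 0, 2.2, 0, 0, 0, 0],
    [-0.03, 0, 3.3, 0, 0, 0, 0],
    [-0.04, 0, 4.4, 0, 0, 0.001, 0],
    [-0.05, 0, 5.4, 0, 0, 0.002, 0]
  ]
}}

```text
clock: 13.9
tool_pos: [0.4751, -0.0508, 0.2264]
ee_rot: [-0.0, -3.138, -0.0]
wrist_force: [-0.6, 0.2, 0.4]
width: 0.0854
```

{"method": "carry_out", "body": {
  "plan": [
    [0, 0, 0, 0, 0, 0, 0.1],
    [0, 0, 0, 0, 0, 0, 0.2],
    [0, 0, 0, 0, 0, 0, 0.3],
    [0, 0, 0, 0, 0, 0, 0.35],
    [0, 0, 0, 0, 0, 0, 0.35]
  ],
  "force": 20
}}

```text
clock: 14.4
tool_pos: [0.4753, -0.0508, 0.2268]
ee_rot: [-0.0, -3.139, -0.001]
wrist_force: [0.4, -0.0, -1.2]
width: 0.0554
```

Run:
```python
from p import *
st()
```

```text
t 14.4 tcp [ 0.4753 -0.0508  0.2268] grasp [ 0.4749 -0.0507  0.0721] z [-0.002  0.    -1.   ] y [0. 1. 0.] F [ 0.4 -0.  -1.2] T [ 0.01 -0.06 -0.05] w 0.0554
```

{"method": "carry_out", "body": {
  "plan": [
    [0, 0, 0, 0, 0, 0, 0.37],
    [0, 0, 0, 0, 0, 0, 0.39],
    [0, 0, 0, 0, 0, 0, 0.41],
    [0, 0, 0, 0, 0, 0, 0.43],
    [0, 0, 0, 0, 0, 0, 0.45]
  ],
  "force": 20
}}

```text
clock: 14.9
tool_pos: [0.4754, -0.051, 0.2274]
ee_rot: [-0.0, -3.14, 0.001]
wrist_force: [-0.9, -3.7, 4.3]
width: 0.0497
```

Run:
```python
from p import *
st()
```

```text
t 14.9 tcp [ 0.4754 -0.051   0.2274] grasp [ 0.4751 -0.0511  0.0727] z [-0.002 -0.    -1.   ] y [ 0.  1. -0.] F [-0.9 -3.7  4.3] T [-1.21  0.15 -0.03] w 0.0497
```

{"method": "carry_out", "body": {
  "plan": [
    [0, -0.05, 0, 0, 0, 0, 0.5],
    [0, -0.07, 0, 0, 0, 0, 0.6],
    [0, -0.07, 0, 0, 0, 0, 0.8],
    [0, -0.07, 0, 0, 0, 0, 0.8],
    [0, -0.07, 0, 0, 0, 0, 0.8]
  ],
  "force": 25
}}

```text
clock: 15.4
tool_pos: [0.4754, -0.0514, 0.2273]
ee_rot: [-0.0, -3.14, -0.001]
wrist_force: [-0.7, 2.8, 3.5]
width: 0.0492
```

Run:
```python
from p import *
st()
```

```text
t 15.4 tcp [ 0.4754 -0.0514  0.2273] grasp [ 0.4752 -0.0513  0.0726] z [-0.002  0.001 -1.   ] y [0.    1.    0.001] F [-0.7  2.8  3.5] T [ 1.19  0.51 -0.01] w 0.0492
```

{"method": "carry_out", "body": {
  "plan": [
    [0, 0.03, 0, 0, 0, 0, 0.9],
    [0, 0.03, 0, 0, 0, 0, 0.9],
    [0, 0.03, 0, 0, 0, 0, 0.9],
    [0, 0.03, -0.3, 0, 0, 0, 0.9],
    [0, 0.03, -1.0, 0, 0, 0, 0.9]
  ],
  "force": 80
}}

```text
clock: 15.9
tool_pos: [0.4747, -0.0511, 0.2356]
ee_rot: [-0.001, -3.136, -0.001]
wrist_force: [-0.4, 0.2, -3.7]
width: 0.0492
```

Run:
```python
from p import *
st()
```

```text
t 15.9 tcp [ 0.4747 -0.0511  0.2356] grasp [ 0.4738 -0.051   0.0809] z [-0.006  0.001 -1.   ] y [0.    1.    0.001] F [-0.4  0.2 -3.7] T [0.03 0.04 0.03] w 0.0492
```

{"method": "carry_out", "body": {
  "plan": [
    [0, 0, -1.5, 0, 0, 0, 0.9],
    [0, 0, -3, 0, 0, 0, 0.9],
    [0, 0, -5, 0, 0, 0, 0.9],
    [0, 0, -7, 0, 0, 0, 0.9],
    [0, 0, -8, 0, 0, 0, 0.9]
  ]
}}

```text
clock: 16.4
tool_pos: [0.4753, -0.0512, 0.318]
ee_rot: [-0.001, -3.139, -0.001]
wrist_force: [1.1, -0.1, -2.2]
width: 0.0492
```

Run:
```python
from p import *
st();plan(np.array([.6131,-.1620,.155]),tool(np.radians(-2.8),0),.9,ms=.04,ma=.1)
```

```text
t 16.4 tcp [ 0.4753 -0.0512  0.318 ] grasp [ 0.4749 -0.0511  0.1633] z [-0.003  0.001 -1.   ] y [0.    1.    0.001] F [ 1.1 -0.1 -2.2] T [-0.06 -0.07  0.02] w 0.0492
rows needed 5
[[-2.76, -2.22, 0.15, 0.0, -0.001, 0.01, 0.9], [-5.51, -4.43, 0.31, 0.0, -0.001, 0.019, 0.9], [-8.27, -6.65, 0.46, 0.001, -0.002, 0.029, 0.9], [-11.03, -8.86, 0.62, 0.001, -0.002, 0.039, 0.9], [-13.78, -11.08, 0.77, 0.001, -0.003, 0.049, 0.9]]
```

{"method": "carry_out", "body": {
  "plan": [
    [-2.8, -2.2, 0.1, 0, 0, 0.01, 0.9],
    [-5.5, -4.4, 0.3, 0, 0, 0.02, 0.9],
    [-8.3, -6.7, 0.5, 0, -0.002, 0.03, 0.9],
    [-11.0, -8.9, 0.6, 0.001, -0.002, 0.04, 0.9],
    [-13.8, -11.1, 0.8, 0.001, -0.003, 0.049, 0.9]
  ]
}}

```text
clock: 16.9
tool_pos: [0.6143, -0.1633, 0.3088]
ee_rot: [-0.078, -3.14, -0.0]
wrist_force: [0.0, 0.5, -3.0]
width: 0.0492
```

Run:
```python
from p import *
st();plan(np.array([.6131,-.1620,.115]),tool(np.radians(-2.8),0),.9,ms=.04,ma=.1)
```

```text
t 16.9 tcp [ 0.6143 -0.1633  0.3088] grasp [ 0.6141 -0.1632  0.1541] z [-0.001  0.    -1.   ] y [0.05  0.999 0.   ] F [ 0.   0.5 -3. ] T [ 0.08 -0.06  0.02] w 0.0492
rows needed 5
[[0.02, 0.02, 0.78, 0.0, -0.0, -0.0, 0.9], [0.05, 0.05, 1.56, 0.0, -0.0, -0.0, 0.9], [0.07, 0.07, 2.35, 0.0, -0.001, -0.001, 0.9], [0.09, 0.1, 3.13, 0.0, -0.001, -0.001, 0.9], [0.12, 0.12, 3.91, 0.0, -0.001, -0.001, 0.9]]
```

{"method": "carry_out", "body": {
  "plan": [
    [0.05, 0.05, 0.8, 0, 0, 0, 0.9],
    [0.1, 0.1, 1.6, 0, 0, 0, 0.9],
    [0.1, 0.12, 2.4, 0, 0, -0.001, 0.9],
    [0.1, 0.12, 3.3, 0, -0.001, -0.001, 0.9],
    [0.1, 0.12, 3.9, 0, -0.001, -0.001, 0.9]
  ]
}}

```text
clock: 17.4
tool_pos: [0.6128, -0.1614, 0.2692]
ee_rot: [-0.075, -3.141, -0.001]
wrist_force: [0.4, -0.2, -2.7]
width: 0.0491
```

Run:
```python
from p import *
st();plan(np.array([.6131,-.1620,.103]),tool(np.radians(-2.8),0),.9,ms=.04,ma=.1)
s=snap('side');t=snap('top');pickle.dump((s,t),open('11.pkl','wb'))
a=cv2.resize(s['color'][90:190,180:260],(480,600),interpolation=cv2.INTER_CUBIC);b=cv2.resize(t['color'][110:180,305:365],(300,350),interpolation=cv2.INTER_CUBIC)
o=np.zeros((600,790,3),'uint8');o[:,:480]=a;o[:350,485:785]=b;cv2.imwrite('pics/a11.png',o)
```

```text
t 17.4 tcp [ 0.6128 -0.1614  0.2692] grasp [ 0.6128 -0.1614  0.1145] z [-0.  0. -1.] y [0.048 0.999 0.   ] F [ 0.4 -0.2 -2.7] T [-0.01  0.04  0.01] w 0.0491
rows needed 5
[[-0.01, -0.01, 0.23, 0.0, -0.0, 0.0, 0.9], [-0.01, -0.02, 0.46, 0.0, -0.0, 0.0, 0.9], [-0.02, -0.03, 0.69, 0.0, -0.0, 0.0, 0.9], [-0.03, -0.05, 0.92, 0.0, -0.0, 0.001, 0.9], [-0.04, -0.06, 1.15, 0.0, -0.0, 0.001, 0.9]]
```

View pics/a11.png

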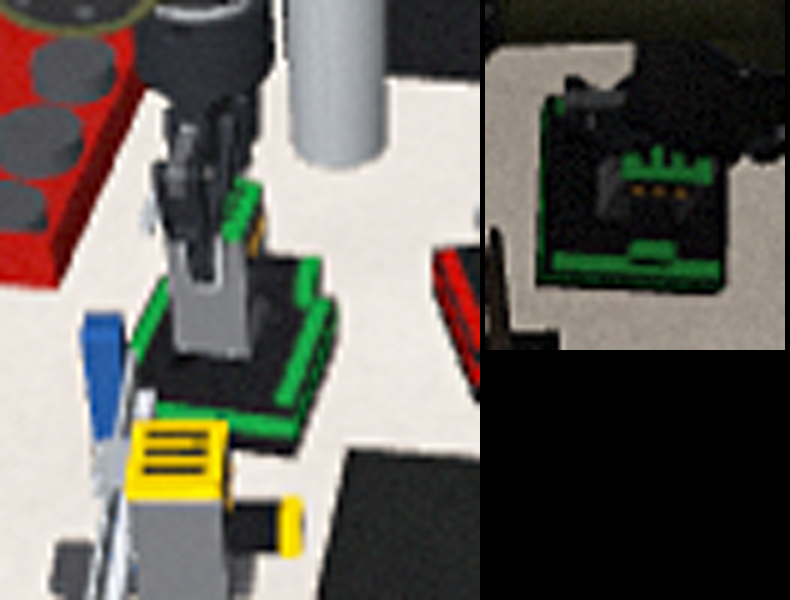

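Run:
```python
from p import *
s,t=pickle.load(open('11.pkl','rb'))
a=onplane(s,[[209.2,148.3],[221.7,149.7]],.0459)*1000; print(a.round(1),a.mean(0).round(1))
# grey face mask
h=cv2.cvtColor(s['color'],cv2.COLOR_BGR2HSV); 
for v in range(136,152): print(v,[int(x) for x in h[v,203:230,2]])
```

```text
[[ 632.9 -135.5   45.9]
 [ 588.4 -134.4   45.9]] [ 610.7 -134.9   45.9]
136 [238, 240, 247, 156, 124, 143, 132, 135, 133, 57, 66, 33, 69, 203, 124, 131, 133, 135, 59, 46, 38, 43, 38, 44, 35, 44, 108]
137 [239, 243, 236, 114, 169, 150, 133, 134, 139, 120, 135, 124, 140, 183, 125, 132, 135, 143, 57, 42, 35, 33, 38, 34, 30, 45, 119]
138 [241, 249, 162, 146, 172, 141, 132, 129, 133, 141, 152, 152, 160, 146, 128, 132, 135, 138, 59, 39, 34, 35, 35, 41, 37, 50, 121]
139 [243, 238, 115, 166, 163, 107, 133, 130, 131, 133, 127, 130, 130, 127, 130, 134, 132, 131, 51, 45, 53, 35, 30, 33, 37, 51, 122]
140 [247, 154, 147, 168, 150, 80, 135, 130, 132, 130, 132, 130, 133, 130, 130, 132, 134, 133, 43, 62, 63, 52, 34, 31, 34, 45, 103]
141 [234, 115, 167, 168, 96, 79, 138, 133, 129, 131, 133, 130, 130, 134, 130, 131, 132, 134, 51, 72, 63, 58, 37, 35, 35, 38, 56]
142 [156, 146, 169, 152, 37, 60, 137, 133, 129, 130, 133, 131, 130, 130, 129, 130, 136, 136, 60, 71, 58, 47, 43, 44, 36, 37, 35]
143 [114, 168, 169, 102, 31, 57, 138, 129, 132, 131, 131, 128, 134, 128, 133, 132, 133, 128, 63, 74, 56, 41, 41, 43
[... 294 characters left out ...]
, 49, 144, 132, 132, 130, 131, 131, 132, 132, 133, 130, 131, 128, 81, 57, 37, 35, 35, 37, 33, 32, 88]
147 [168, 113, 32, 33, 32, 45, 118, 157, 137, 138, 135, 138, 135, 137, 133, 133, 132, 130, 90, 44, 29, 38, 30, 33, 36, 46, 111]
148 [172, 55, 34, 36, 35, 32, 67, 115, 95, 91, 102, 105, 119, 127, 126, 159, 137, 134, 106, 33, 34, 33, 35, 39, 32, 54, 137]
149 [140, 30, 36, 36, 34, 31, 20, 13, 13, 18, 40, 49, 71, 81, 81, 115, 90, 90, 81, 29, 33, 38, 38, 37, 35, 83, 164]
150 [81, 37, 34, 39, 36, 29, 17, 20, 22, 31, 33, 35, 30, 32, 30, 26, 23, 29, 42, 33, 38, 36, 33, 33, 58, 131, 170]
151 [34, 33, 31, 36, 36, 30, 24, 27, 33, 34, 41, 36, 29, 35, 33, 36, 33, 30, 32, 35, 33, 40, 34, 33, 75, 166, 167]
```

The side view puts the module foot centred over the pocket to within about 2 mm, mid-foot at about (214.8,149), with all-round clearance visible. I descend in slow steps and watch the force.

{"method": "carry_out", "body": {
  "plan": [
    [0, -0.02, 0.3, 0, 0, 0, 0.9],
    [0, -0.03, 0.6, 0, 0, 0, 0.9],
    [0, -0.03, 0.9, 0, 0, 0, 0.9],
    [0, -0.03, 1.15, 0, 0, 0.001, 0.9],
    [0, -0.03, 1.3, 0, 0, 0.001, 0.9]
  ]
}}

```text
clock: 18.0
tool_pos: [0.6127, -0.1618, 0.2555]
ee_rot: [-0.078, -3.139, -0.001]
wrist_force: [0.3, 0.3, -2.5]
width: 0.0493
```

Run:
```python
from p import *
st()
```

```text
t 18.0 tcp [ 0.6127 -0.1618  0.2555] grasp [ 0.6124 -0.1618  0.1008] z [-0.002  0.    -1.   ] y [0.049 0.999 0.   ] F [ 0.3  0.3 -2.5] T [-0.01 -0.03  0.04] w 0.0493
```

{"method": "carry_out", "body": {
  "plan": [
    [0, 0, 0.3, 0, 0, 0, 0.9],
    [0, 0, 0.6, 0, 0, 0, 0.9],
    [0, 0, 0.9, 0, 0, 0, 0.9],
    [0, 0, 1.2, 0, 0, 0, 0.9],
    [0, 0, 1.4, 0, 0, 0, 0.9]
  ]
}}

```text
clock: 18.5
tool_pos: [0.6126, -0.1618, 0.241]
ee_rot: [-0.078, -3.139, -0.001]
wrist_force: [-0.1, -0.1, -3.7]
width: 0.0493
```

Run:
```python
from p import *
st()
```

```text
t 18.5 tcp [ 0.6126 -0.1618  0.241 ] grasp [ 0.6123 -0.1617  0.0863] z [-0.002  0.001 -1.   ] y [0.049 0.999 0.   ] F [-0.1 -0.1 -3.7] T [-0.02 -0.   -0.01] w 0.0493
```

Free all the way. The floor should come at a grasp height of about 0.0776.

{"method": "carry_out", "body": {
  "plan": [
    [0, 0, 0.25, 0, 0, 0, 0.9],
    [0, 0, 0.5, 0, 0, 0, 0.9],
    [0, 0, 0.7, 0, 0, 0, 0.9],
    [0, 0, 0.82, 0, 0, 0, 0.9],
    [0, 0, 0.88, 0, 0, 0, 0.9]
  ]
}}

```text
clock: 19.0
tool_pos: [0.6126, -0.1619, 0.2326]
ee_rot: [-0.077, -3.139, -0.0]
wrist_force: [-0.1, 0.6, -0.4]
width: 0.0488
```

Run:
```python
from p import *
st()
```

```text
t 19.0 tcp [ 0.6126 -0.1619  0.2326] grasp [ 0.6124 -0.1618  0.0779] z [-0.002  0.    -1.   ] y [0.049 0.999 0.   ] F [-0.1  0.6 -0.4] T [0.24 0.47 0.05] w 0.0488
```

{"method": "carry_out", "body": {
  "plan": [
    [0, 0, 0.06, 0, 0, 0, 0.9],
    [0, 0, 0.1, 0, 0, 0, 0.9],
    [0, 0, 0.1, 0, 0, 0, 0.9],
    [0, 0, 0.1, 0, 0, 0, 0.9],
    [0, 0, 0.1, 0, 0, 0, 0.9]
  ],
  "force": 40
}}

```text
clock: 19.5
tool_pos: [0.6127, -0.1619, 0.2326]
ee_rot: [-0.077, -3.14, 0.0]
wrist_force: [-4.1, 1.0, 6.0]
width: 0.0493
```

Run:
```python
from p import *
st()
```

```text
t 19.5 tcp [ 0.6127 -0.1619  0.2326] grasp [ 0.6126 -0.1619  0.0779] z [-0.001 -0.    -1.   ] y [ 0.049  0.999 -0.   ] F [-4.1  1.   6. ] T [0.74 1.4  0.03] w 0.0493
```

On the floor: it bears with 6 N and no further travel. I release.

{"method": "carry_out", "body": {
  "plan": [
    [0, 0, 0, 0, 0, 0, 0.6],
    [0, 0, 0, 0, 0, 0, 0.4],
    [0, 0, 0, 0, 0, 0, 0.3],
    [0, 0, 0, 0, 0, 0, 0.1],
    [0, 0, 0, 0, 0, 0, 0]
  ],
  "force": 20
}}

```text
clock: 20.0
tool_pos: [0.6128, -0.1619, 0.2324]
ee_rot: [-0.077, -3.14, 0.0]
wrist_force: [-0.7, -0.8, 0.1]
width: 0.0848
```

{"method": "carry_out", "body": {
  "plan": [
    [0, 0, 0, 0, 0, 0, 0],
    [0, 0, 0, 0, 0, 0, 0],
    [0, 0, 0, 0, 0, 0, 0],
    [0, 0, -1, 0, 0, 0, 0],
    [0, 0, -2, 0, 0, 0, 0]
  ]
}}

```text
clock: 20.5
tool_pos: [0.6128, -0.162, 0.2532]
ee_rot: [-0.077, -3.14, 0.001]
wrist_force: [-0.7, 0.0, 0.7]
width: 0.0854
```

{"method": "carry_out", "body": {
  "plan": [
    [0, 0, -2, 0, 0, 0, 0],
    [0, 0, -4, 0, 0, 0, 0],
    [0, 0, -6, 0, 0, 0, 0],
    [0, 0, -8, 0, 0, 0, 0],
    [0, 0, -10, 0, 0, 0, 0]
  ]
}}

```text
clock: 21.0
tool_pos: [0.6128, -0.162, 0.3556]
ee_rot: [0.077, 3.14, -0.001]
wrist_force: [0.6, 0.9, 0.9]
width: 0.0859
```

{"method": "carry_out", "body": {
  "plan": [
    [3, 0, -2, 0, 0, 0, 0],
    [6, 0, -2, 0, 0, 0, 0],
    [10, 0, -2, 0, 0, 0, 0],
    [14, 0, -2, 0, 0, 0, 0],
    [17, 0, -2, 0, 0, 0, 0]
  ]
}}

```text
clock: 21.5
tool_pos: [0.4409, -0.1537, 0.377]
ee_rot: [0.077, 3.137, -0.001]
wrist_force: [0.3, -0.0, 0.5]
width: 0.0855
```

Run:
```python
from cap import *
st()
s=snap('side');t=snap('top');
a=cv2.resize(s['color'][115:220,185:300],(438,400),interpolation=cv2.INTER_CUBIC);b=cv2.resize(t['color'][110:235,195:305+90],None,fx=1.75,fy=1.75,interpolation=cv2.INTER_CUBIC)
o=np.zeros((400,795,3),'uint8');o[:,:438]=a;o[:b.shape[0],442:442+b.shape[1]]=b[:,:353];cv2.imwrite('pics/a12.png',o)
g=[.613,-.162,.099]; print(cap(s,g),cap(t,g))
```

```text
t 21.5 tcp [ 0.4409 -0.1537  0.377 ] grasp [ 0.4414 -0.1539  0.2223] z [ 0.003 -0.001 -1.   ] y [ 0.049  0.999 -0.001] F [ 0.3 -0.   0.5] T [ 0.   -0.03 -0.03] w 0.0855
(array([-1.13,  0.32]), np.float64(0.0978), np.int64(124), array([ 613.5, -133.3]), array([100.6,  49.4]), 86.2) (array([-2.58, -0.16]), np.float64(0.0997), np.int64(98), array([ 627.9, -160.4]), array([72.5, 38.1]), 87.8)
```

View pics/a12.png

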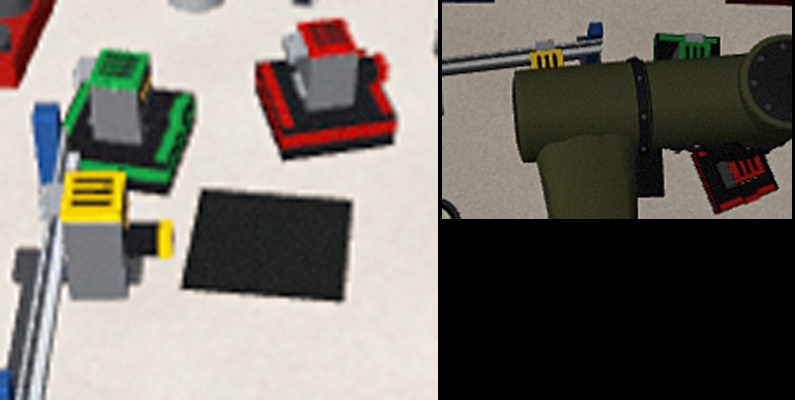

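The side view shows the green module upright in the green-edged carrier at crop (118,95). Its cap height of 0.098 to 0.100 m matches the expected 0.099 m fully down. The yellow one is still hanging at crop (95,230), the red one still in its carrier at crop (325,65), and the gripper is clear. I hand in.

Run:
```python
from cell import job
print(job.sign_off())
```

```text
the job is handed in; nothing more can be done
None
```

The green-capped module now stands in the pocket of the green-edged carrier, and the job was handed in at about 21.6 s on the robot's clock.

- **Swing and lift:** I gripped the module by its lug and swung the lower end out about 23° with the hook still on the rail. Only then did I lift the hook off.
- **Mat:** I stood it upright on the black mat, let go and backed clear, then took it again by its upper end.
- **Carrier:** It went down into the pocket with no side contact until it reached the floor, where it pressed with about 6 N.

**Last checks:**
- The green cap's top read 0.098 to 0.100 m, against 0.099 m expected when fully down.
- The side view showed the module upright, the yellow module still hanging and the red one still in its carrier. The gripper was open, away from everything and reading no contact force.
- The highest wrist force I read between moves was about 8 N.

**What disagreed:** The two cameras differed by 3 to 5 mm in x, so I used their average and the forces felt while gripping. In the last pictures the outlines of the green cap and the green carrier edges merged, and the arm hid part of the top view. The final check therefore rests on cap height and the side view, not on a fresh position measurement.

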